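# Clear the empty tea tins into the covered recycling box

## Robot

A 7-joint arm with a two-finger parallel gripper is mounted at the origin on the work surface. World frame = base frame: x ahead of the robot, y to its left, z up, the work surface at z = 0. Lengths are in m, angles in rad, forces in N, time in s.
With the tool pointing down it reaches from about 0.35 to 0.9 m from the base axis. Payload 8.1 kg.
Tool frame: the origin (TCP) lies midway between the tips of the shut fingers; the grasp point (between the pads) lies 19 mm behind it; x points along the fingers, z is the direction in which the jaws open and shut, and the axes are right-handed (so a half turn about x gives the same grasp; the last joint's range is limited). The gripper opens to 92 mm and grips with 3 to 60 N. Pads are 19 mm wide; open, the fingers measure 130 mm over their backs; the gripper's body (75 mm by 190 mm) begins 47 mm behind the grasp point.
Start: joints at [-1.374, 0.434, 0.025, 1.573, -0.012, 1.134, -0.075], TCP at [0.185, 0.597, 0.227] pointing down, gripper open.
Joint ranges: [-2.62, 2.62], [-0.44, 2.09], [-1.27, 1.32], [0.08, 2.57], [-1.32, 4.46], [0.12, 2], [-2.74, 2.74]. Speed limits (rad/s): [2.22, 2.22, 3.01, 3.01, 3.14, 3.14, 3.14].

## Interface

Orientations are given as a rotation vector (axis times angle).
In Python, from cell import arm gives the robot as it stands. The module is installed in compiled form; this text tells all that it offers.
- The arm moves only by the tool move_arm, never from a script. Its argument "steps" is text: rows parted by semicolons, each of 5 numbers parted by spaces: the shift along the tool's x, y, z in m, then the turn about the tool's x in rad, then the closure in counts, from 0 (fully open) to 255 (shut). A call has 1 to 10 rows; each row is the pose to reach, as a shift and turn from the pose commanded when the call began, along the tool's axes at that moment; what a row does not reach only later rows make up. A row lasts 1/12 s, in which the tool goes at most 41.7 mm and 7.16 degrees, less where a joint would pass 70% of its speed; a pose out of reach is approached as far as the arm can. A call with a gripper value outside its range is refused whole. The fingers move at their own pace and stop on an object; "squeeze" is the grip in N (left out, the last holds). Time passes only in rows, so rows that repeat a pose let the fingers close. It gives the time, the measured TCP pose, the force and the opening at its end, in the units of the state.
- arm.observe(): the state, without advancing time (a new reading comes with each control period).
- arm.get_image(name): name is "scene" or "side" or "wrist"; returns a dict with "img" (400x640x3 uint8, blue, green, red), "z_map" (400x640 float32, m along the optical axis (not along the pixel's ray), 0 where there is no reading), "vfov" (degrees; the focal length in pixels is half the picture's height over the tangent of half this angle, whatever the lens; pixels are square), "cx", "cy" (the principal point, pixels), "extrinsics" (4x4, takes a point from camera to world coordinates). Camera axes: x right, y up, looking along -z (the intrinsics and any distortion apply to the point x, -y, -z); pixel columns grow to the right and rows downward; lengths in m; the calibration is good to about 2 mm. A picture is of the moment at which its call begins.
- arm.sign_off(): hands the job in, once; it reports no verdict.
The state is a dict: "clock": time; "joints": joint angles; "dq": joint speeds; "joint_efforts": joint torques, N m; "position": TCP position; "ee_rot": TCP orientation; "force": force on the tool from outside, world axes, zero at the start; "ft_torque": the same for the moment, N m; "width": opening from 0.0 (shut) to 1.0 (fully open).
Only numpy, scipy, OpenCV 4.12 (cv2) and the standard library are available. Lean on these libraries where they do the work, as an engineer would, in place of code of your own. Each camera call takes 0.05 s, during which the arm holds its last target.

## Task

The cezve has been left standing on the lid of the grey recycling box: stand it upright in the middle of the round cork trivet, then lay the lid flat on the middle of the grey drying mat. Drop every empty open tea tin from the turntable into the box, wherever it may have got to, and then put the lid squarely back so that it covers the box. Keep the cezve upright at all times, leave the closed sugar jar standing on the turntable, and do not knock the cups and saucers about.

Things in the scene. Friction and masses are not known exactly. Their poses are not given: they have to be found in the camera images.
- box: Open-topped grey plastic recycling box fixed to the counter, 280 (its x) by 220 (its y) by 140 mm high, walls and floor 5 mm thick. Origin at the centre of its underside, z up.
- lid: Loose flat wooden lid, 300 (its x) by 240 (its y) by 12 mm, 0.5 kg, lying on the rim of the box at the start, its axes along those of the box. A dark wooden grip block, 18 mm (x) by 100 mm (y), stands on its centre and rises from 12 to 52 mm above the origin. Origin at the centre of the lid's underside, z up.
- cezve: Steel coffee pot, 0.25 kg, on the lid at the start. Belly 84 mm across at the foot, narrowing to a round neck 54 mm across from 55 to 85 mm up; rim 62 mm across, 92 mm up. A straight handle, 16 mm thick, leaves the neck along its own +x, 72 mm up at the neck and 104 mm up at its end, 150 mm from the axis. Origin at the centre of its foot, z up.
- trivet: Round cork trivet fixed to the counter, 130 mm across, 8 mm thick. Origin at the centre of its underside.
- mat: Grey drying mat fixed to the counter, 300 (its x) by 250 (its y) by 4 mm: place for the lid. Origin at the centre of its underside.
- turntable: Fixed foot of the wooden lazy Susan. Origin at the centre of the foot on the counter, on the turning axis, z up. The disc above it is 310 mm across, its top 28 mm above the origin.
- disc (a joint): Angle (rad) of the lazy Susan's disc about the vertical; it spins freely and has no drive.
- tin0: Empty square tea tin of bare metal, open at the top, no lid: 54 by 54 mm, 80 mm high, walls 3 mm, about 80 g; stands on the turntable at the start. Three to five such tins are present. Origin at the centre of its underside, z towards its open mouth, x and y square to its sides.
- tin1: Empty square tea tin of bare metal, open at the top, no lid: 54 by 54 mm, 80 mm high, walls 3 mm, about 80 g; stands on the turntable at the start. Three to five such tins are present. Origin at the centre of its underside, z towards its open mouth, x and y square to its sides.
- tin2: Empty square tea tin of bare metal, open at the top, no lid: 54 by 54 mm, 80 mm high, walls 3 mm, about 80 g; stands on the turntable at the start. Three to five such tins are present. Origin at the centre of its underside, z towards its open mouth, x and y square to its sides.
- tin3: Empty square tea tin of bare metal, open at the top, no lid: 54 by 54 mm, 80 mm high, walls 3 mm, about 80 g; stands on the turntable at the start. Three to five such tins are present. Origin at the centre of its underside, z towards its open mouth, x and y square to its sides.
- tin4: Empty square tea tin of bare metal, open at the top, no lid: 54 by 54 mm, 80 mm high, walls 3 mm, about 80 g; stands on the turntable at the start. Three to five such tins are present. Origin at the centre of its underside, z towards its open mouth, x and y square to its sides.
- sugar_jar: Round glass sugar jar with a closed steel lid, 64 mm across, 96 mm high, standing about the middle of the turntable. It stays there. Origin at the centre of its underside.
- cup0: Bystander: small white porcelain cup, 64 mm across, 55 mm high, on a saucer 120 mm across. Origin at the centre of its foot.
- cup1: Bystander: the other cup, same as the first, on its saucer.
- saucer0: Bystander: white saucer under the first cup, 120 mm across, 14 mm high. Origin at the centre of its underside.
- saucer1: Bystander: white saucer under the second cup, same size.
Mind the look-alikes: they are no part of the job. What is shaped like the tin1 but red is not meant.

How it is judged:
By the outcome, as a careful person would: the job done as asked, in the order asked, and still so for the second after the job is handed in, with the robot touching nothing.
Of tin0, tin1, tin2, tin3, tin4 only 3 to 5 are there at a start; the rules pass over those that are not, and their reading is None.
At some moment in a run one of tin0, tin1, tin2, tin3, tin4 may be knocked a few centimetres aside while the robot is not near it.
It also fails if it takes over 210 s, if anything falls off the work surface, if the arm or the gripper's body presses on something with over 40 N, if the wrist force passes 120 N, or if a joint passes its speed limit or range.

## Working session

There is one attempt and no reset: what is moved stays moved. The work goes in short steps, Python scripts to look and compute and a tool call to move; the robot and the scene stay as the last step left them, time stands still between calls to the robot, and variables do not carry over. Pictures are saved under pics/ and viewed, and the job is handed in when it is done.

Besides the shell and the picture viewer there is one more tool, called by a JSON object that holds its "method" and its "body". move_arm: Moves the arm, as the interface text tells. Its arguments: {"type":"object","properties":{"steps":{"type":"string"},"squeeze":{"type":"number"}},"required":["steps"]}

```bash
mkdir -p pics; cat > h.py <<'E'
import numpy as np, cv2
from scipy.spatial.transform import Rotation as R
from cell import arm
def save(n,f):
    d=arm.get_image(n); cv2.imwrite(f'pics/{f}.png',d['img']); np.savez(f'pics/{f}.npz',**{k:d[k] for k in d})
    return d
def cloud(d):
    z=d['z_map']; H,W=z.shape; f=H/2/np.tan(np.radians(d['vfov'])/2)
    u,v=np.meshgrid(np.arange(W),np.arange(H))
    x=(u-d['cx'])/f*z; y=(v-d['cy'])/f*z
    P=np.stack([x,-y,-z,np.ones_like(z)],-1)@np.array(d['extrinsics']).T
    P=P[...,:3]; P[z<=0]=np.nan
    return P
def st():
    s=arm.observe(); print({k:np.round(s[k],4).tolist() for k in ('clock','joints','position','ee_rot','force','width')}); 
    print(R.from_rotvec(s['ee_rot']).as_matrix().round(3).tolist()); return s
E
python3 - <<'E'
from h import *
st()
for n in ('scene','side','wrist'):
    d=save(n,n+'0'); print(n,{k:(np.round(d[k],3).tolist()) for k in d if k not in('img','z_map')}, list(d))
E
```

```text
{'clock': 0.0, 'joints': [-1.3736, 0.4352, 0.025, 1.5741, -0.0116, 1.134, -0.0751], 'position': [0.1845, 0.5966, 0.2259], 'ee_rot': [-0.9865, 1.3375, 0.9848], 'force': [0.6027, -0.3102, 0.8608], 'width': 1.0031}
[[-0.0, -0.955, 0.295], [-0.002, 0.295, 0.955], [-1.0, -0.0, -0.002]]
scene {'vfov': 54.249, 'cx': 318.277, 'cy': 199.462, 'extrinsics': [[0.31, -0.841, 0.443, 1.107], [0.951, 0.274, -0.144, -0.218], [-0.001, 0.466, 0.885, 1.281], [0.0, 0.0, 0.0, 1.0]]} ['img', 'z_map', 'vfov', 'cx', 'cy', 'extrinsics']
side {'vfov': 53.354, 'cx': 320.604, 'cy': 200.358, 'extrinsics': [[0.947, 0.212, -0.242, 0.247], [-0.322, 0.65, -0.688, -0.817], [0.011, 0.73, 0.684, 0.91], [0.0, 0.0, 0.0, 1.0]]} ['img', 'z_map', 'vfov', 'cx', 'cy', 'extrinsics']
wrist {'vfov': 58.582, 'cx': 318.121, 'cy': 201.639, 'extrinsics': [[0.295, -0.927, -0.232, 0.122], [0.955, 0.287, 0.072, 0.616], [-0.0, -0.243, 0.97, 0.384], [0.0, 0.0, 0.0, 1.0]]} ['img', 'z_map', 'vfov', 'cx', 'cy', 'extrinsics']
```

View pics/scene0.png

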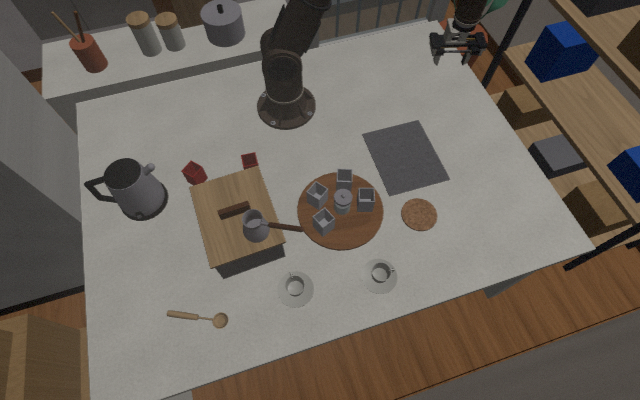

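View pics/side0.png

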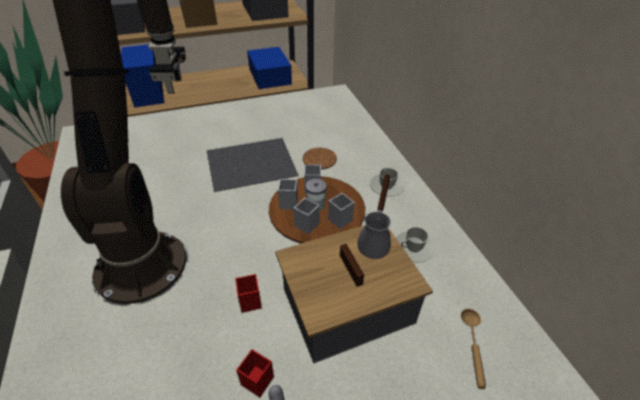

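View pics/wrist0.png

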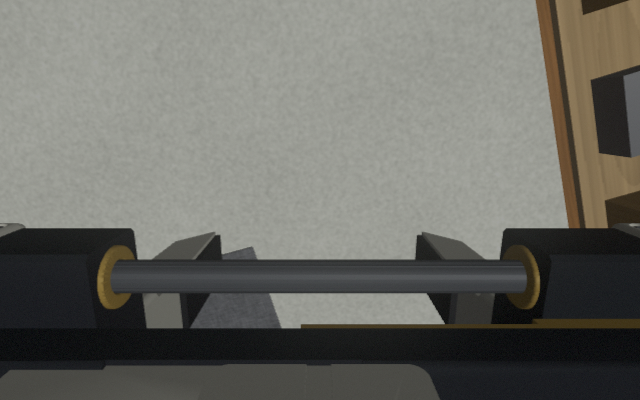

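```bash
cat >> h.py <<'E'
def topdown(names,out,x0=0.2,x1=1.0,y0=-0.5,y1=0.4,s=0.00125,crop=None):
    # rows: x decreasing downward?  image col = y decreasing (left=+y), row = x decreasing
    W=int((y1-y0)/s);H=int((x1-x0)/s); img=np.zeros((H,W,3),np.uint8); zb=np.full((H,W),-9.)
    for n in names:
        d=dict(np.load(f'pics/{n}.npz')); P=cloud(d).reshape(-1,3); C=d['img'].reshape(-1,3)
        ok=np.isfinite(P[:,0]); P=P[ok];C=C[ok]
        r=((x1-P[:,0])/s).astype(int); c=((y1-P[:,1])/s).astype(int)
        ok=(r>=0)&(r<H)&(c>=0)&(c<W)&(P[:,2]<0.4)
        o=np.argsort(P[ok,2]); zb_=P[ok,2][o]; 
        for rr,cc,zz,co in zip(r[ok][o],c[ok][o],zb_,C[ok][o]):
            if zz>=zb[rr,cc]-0.003: zb[rr,cc]=zz; img[rr,cc]=co
    m=(zb<-5).astype(np.uint8)
    k=np.ones((3,3),np.uint8); dil=cv2.dilate(img,k); img[m==1]=dil[m==1]
    for x in np.arange(np.ceil(x0*10)/10,x1,0.1):
        r=int((x1-x)/s); img[r,::4]=(0,255,255); cv2.putText(img,f'{x:.1f}',(0,r),0,.4,(0,0,255))
    for y in np.arange(np.ceil(y0*10)/10,y1,0.1):
        c=int((y1-y)/s); img[::4,c]=(0,255,255); cv2.putText(img,f'{y:.1f}',(c,10),0,.4,(0,0,255))
    cv2.imwrite(f'pics/{out}.png',img)
E
python3 - <<'E'
from h import *
topdown(['scene0'],'td0',0.1,0.95,-0.55,0.5,0.0014)
P=cloud(dict(np.load('pics/scene0.npz')))
for u,v in [(300,380),(340,205),(343,196),(420,214),(405,150),(230,230),(380,270),(300,286)]: print(u,v,P[v,u].round(3))
E
```

```text
Traceback (most recent call last):
  File "h.py", line 31, in topdown
    r=int((x1-x)/s); img[r,::4]=(0,255,255); cv2.putText(img,f'{x:.1f}',(0,r),0,.4,(0,0,255))
                     ~~~^^^^^^^
IndexError: index 607 is out of bounds for axis 0 with size 607
```

```bash
sed -i 's|int((x1-x)/s)|min(H-1,int((x1-x)/s))|; s|int((y1-y)/s); img|min(W-1,int((y1-y)/s)); img|' h.py
python3 - <<'E'
from h import *
topdown(['scene0'],'td0',0.12,0.95,-0.55,0.5,0.0014)
P=cloud(dict(np.load('pics/scene0.npz')))
for u,v in [(300,380),(340,205),(343,196),(420,214),(405,150),(230,230),(380,270),(300,286)]: print(u,v,P[v,u].round(3))
E
```

```text
300 380 [ 0.98  -0.269 -0.751]
340 205 [0.563 0.036 0.109]
343 196 [0.54  0.054 0.122]
420 214 [0.64  0.32  0.008]
405 150 [0.363 0.385 0.003]
230 230 [ 0.559 -0.331  0.152]
380 270 [0.792 0.1   0.021]
300 286 [ 0.761 -0.169  0.021]
```

View pics/td0.png

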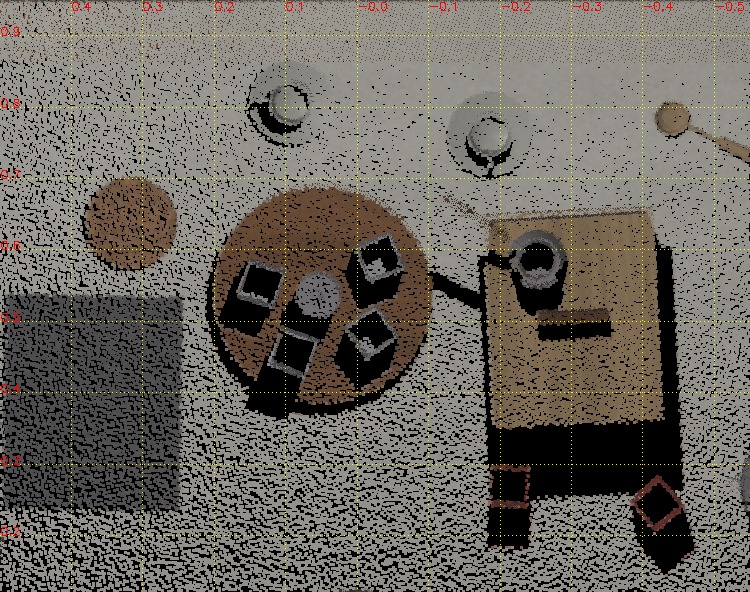

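```bash
cat > meas.py <<'E'
from h import *
def rect(Q):
    m=cv2.minAreaRect((Q*1000).astype(np.float32)); return m
def circ(Q):
    A=np.c_[2*Q,np.ones(len(Q))]; s=np.linalg.lstsq(A,(Q**2).sum(1),rcond=None)[0]
    return s[:2],np.sqrt(s[2]+s[0]**2+s[1]**2)
def box(P,x0,x1,y0,y1,z0,z1):
    return P[(P[:,0]>x0)&(P[:,0]<x1)&(P[:,1]>y0)&(P[:,1]<y1)&(P[:,2]>z0)&(P[:,2]<z1)]
def tins(n,zr=0.108,reg=(0.35,0.75,-0.16,0.24),tol=0.004):
    d=dict(np.load(f'pics/{n}.npz')); P=cloud(d).reshape(-1,3); P=P[np.isfinite(P[:,0])]
    Q=box(P,*reg,zr-tol,zr+tol)[:,:2]
    s=0.002; im=np.zeros((int((reg[1]-reg[0])/s)+2,int((reg[3]-reg[2])/s)+2),np.uint8)
    ij=((Q-[reg[0],reg[2]])/s).astype(int); im[ij[:,0],ij[:,1]]=255
    im=cv2.morphologyEx(im,cv2.MORPH_CLOSE,np.ones((5,5),np.uint8))
    k,l=cv2.connectedComponents(im)
    out=[]
    for i in range(1,k):
        q=Q[l[ij[:,0],ij[:,1]]==i]
        if len(q)<15: continue
        (c,w,a)=rect(q); print('tin',np.round(c,1),np.round(w,1),round(a,1),len(q)); out.append((c,w,a))
    return out
E
python3 - <<'E'
from meas import *
for n in('scene0','side0'):
    print(n); d=dict(np.load(f'pics/{n}.npz')); P0=cloud(d); P=P0.reshape(-1,3); C=d['img'].reshape(-1,3).astype(int); ok=np.isfinite(P[:,0]);P=P[ok];C=C[ok]
    print('lid z',np.median(box(P,0.36,0.5,-0.4,-0.2,0.12,0.18)[:,2]))
    print('lid',rect(box(P,0.3,0.7,-0.47,-0.13,0.147,0.157)[:,:2]))
    g=box(P,0.4,0.56,-0.36,-0.2,0.197,0.21); print('grip',rect(g[:,:2]),len(g))
    r=box(P,0.5,0.68,-0.35,-0.15,0.238,0.248); print('rim',circ(r[:,:2]),len(r))
    # handle: between
    hd=(P[:,2]>0.215)&(P[:,2]<0.275)&(P[:,0]>0.45)&(P[:,0]<0.8)&(P[:,1]>-0.4)&(P[:,1]<0.0)
    H=P[hd]; c=circ(r[:,:2])[0]; rr=np.hypot(*(H[:,:2]-c).T); H=H[rr>0.05]; print('handle',len(H),H.mean(0) if len(H) else '', 'dir',np.degrees(np.arctan2(*(H[:,:2]-c).mean(0)[::-1])), 'max r',rr.max(), 'zmax',H[:,2].max())
    tins(n)
    j=box(P,0.45,0.65,-0.05,0.15,0.119,0.13); print('jar',circ(j[:,:2]),rect(j[:,:2]),len(j))
    t=P[(C[:,2]-C[:,0]>35)&(P[:,2]<0.02)&(P[:,1]>0.2)&(P[:,1]<0.45)&(P[:,0]>0.5)&(P[:,0]<.8)]; print('trivet',rect(t[:,:2]),t.mean(0),t[:,:2].max(0)/2+t[:,:2].min(0)/2)
    m=P[(C.sum(1)<270)&(abs(P[:,2])<0.012)&(P[:,1]>0.22)&(P[:,1]<0.6)&(P[:,0]>0.15)&(P[:,0]<.58)]; print('mat',rect(m[:,:2]),m[:,2].mean())
    w=P[(C[:,2]-C[:,0]>25)&(abs(P[:,2]-0.028)<0.006)&(P[:,1]>-.2)&(P[:,1]<0.3)&(P[:,0]>0.3)&(P[:,0]<.8)]; print('disc',cv2.minEnclosingCircle((w[:,:2]*1000).astype(np.float32)))
    for q in ((0.85,0.95,.05,.15),(0.7,0.87,0.02,0.18),(0.68,0.84,-0.26,-0.1)):
        s=box(P,*q,0.05,0.075); print('cup',rect(s[:,:2]),len(s))
E
```

```text
scene0
lid z 0.15281768823205344
lid ((506.0908508300781, -301.9517822265625), (303.1288757324219, 240.04464721679688), 2.7963812351226807)
grip ((513.6619262695312, -286.5888977050781), (110.68232727050781, 41.89149475097656), 60.230587005615234) 9
rim (array([ 0.60713652, -0.22885927]), np.float64(0.04742710083787525)) 162
handle 231 [ 0.62096614 -0.19852427  0.24709962] dir 65.4919292159369 max r 0.12559303547841735 zmax 0.26996986151773283
tin [479.9  80.5] [54.1 13.1] 57.8 32
tin [510.1 -31.3] [31.9 14.2] 61.0 18
tin [546.   49.2] [59.8 36.7] 49.4 56
tin [561.2 -29.5] [34.8 12.9] 88.8 18
tin [588.7 -30.5] [53.9 57.1] 19.4 52
tin [578.5 130.8] [41.1  5.8] 75.9 18
jar (array([0.55197791, 0.04885287]), np.float64(0.019625442364564177)) ((539.24169921875, 57.550926208496094), (53.193641662597656, 18.57544708251953), 56.88926696777344) 15
trivet ((638.1341552734375, 316.6567077636719), (125.57365417480469, 127.39228820800781), 43.613128662109375) [0.63875509 0.31598845 0.00899829] [0.63706618 0.3160157 ]
mat ((408.838134765625, 369.5518798828125), (249.1861572265625, 342.916748046875
[... 1159 characters left out ...]
0976562, 51.8790283203125), (10.451388359069824, 6.08343505859375), 71.85933685302734) 8
trivet ((642.2958984375, 324.178466796875), (123.68675231933594, 126.87195587158203), 54.0638542175293) [0.63965104 0.31923284 0.00683043] [0.63753239 0.32246891]
mat ((410.26031494140625, 372.5232238769531), (253.02281188964844, 339.531494140625), 89.36046600341797) 0.0030520863338027466
disc ((576.09814453125, -14.562774658203125), 225.60751342773438)
cup ((0.0, 0.0), (0.0, 0.0), 0.0) 0
cup ((806.3302612304688, 92.88150024414062), (66.04061126708984, 60.848602294921875), 63.52425003051758) 101
cup ((760.3546752929688, -187.64157104492188), (72.74056243896484, 61.205230712890625), 40.18500518798828) 166
```

```bash
python3 - <<'E'
from h import *
a=cv2.imread('pics/scene0.png')[150:280,180:400]; cv2.imwrite('pics/c1.png',cv2.resize(a,(800,473),interpolation=2))
b=cv2.imread('pics/side0.png')[150:290,260:440]; cv2.imwrite('pics/c2.png',cv2.resize(b,(771,600),interpolation=2))
E
```

```text
(no output)
```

View pics/c1.png

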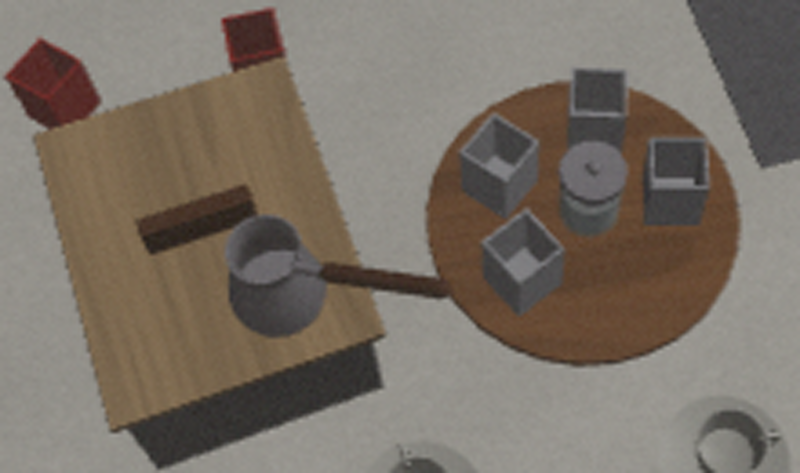

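View pics/c2.png

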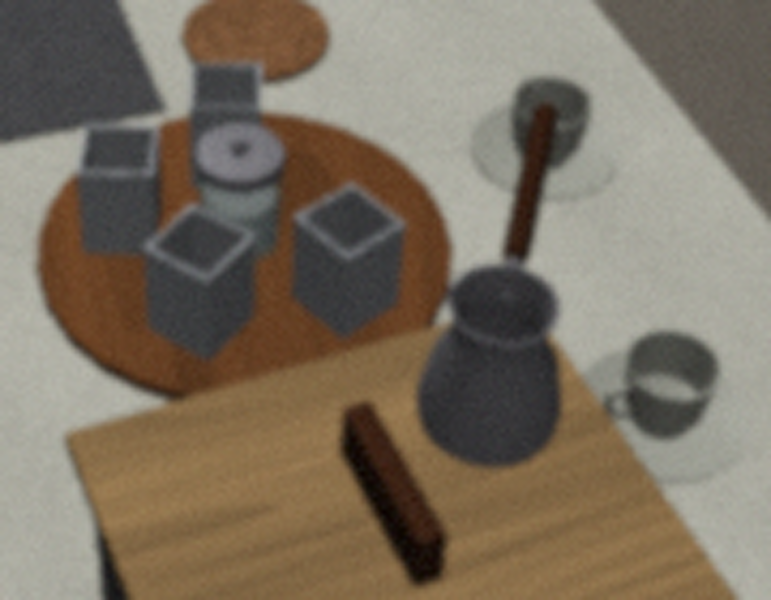

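```bash
cat >> h.py <<'E'
def px(d,u,v,z):
    f=200/np.tan(np.radians(d['vfov'])/2); E=np.array(d['extrinsics'])
    r=E[:3,:3]@np.array([(u-d['cx'])/f,-(v-d['cy'])/f,-1]); o=E[:3,3]
    return (o+r*(z-o[2])/r[2])
def ld(n): return dict(np.load(f'pics/{n}.npz'))
def proj(d,p):
    f=200/np.tan(np.radians(d['vfov'])/2); E=np.array(d['extrinsics'])
    q=E[:3,:3].T@(np.array(p)-E[:3,3]); return d['cx']+f*q[0]/-q[2], d['cy']-f*q[1]/-q[2]
E
python3 - <<'E'
from h import *
s=ld('scene0'); e=ld('side0')
S=lambda u,v,z: px(s,180+u/3.636,150+v/3.636,z)[:2]
T=lambda u,v,z: px(e,260+u/4.283,150+v/4.283,z)[:2]
for f,l in((S,[(266,248),(445,288)]),(T,[(503,307),(545,107)])):
    c=f(*l[0],.244); h=f(*l[1],.256); print('cez',c.round(4),'tip',h.round(4),np.hypot(*(h-c)),np.degrees(np.arctan2(*(h-c)[::-1])))
print('grip',[S(u,v,.204).round(3) for u,v in((136,220),(248,186),(255,204),(145,237))])
for t in ([(522,212),(563,254),(525,285),(483,248)],[(495,117),(538,153),(503,185),(461,155)],[(572,70),(626,70),(625,115),(571,115)],[(650,138),(706,140),(709,185),(646,182)]):
    q=np.array([S(u,v,.108) for u,v in t]); print('tinS',q.mean(0).round(3),cv2.minAreaRect((q*1000).astype(np.float32)))
for t in ([(352,187),(404,223),(352,258),(297,223)],[(194,207),(254,240),(208,277),(148,245)],[(88,128),(160,130),(157,172),(82,170)],[(194,65),(263,65),(261,106),(196,106)]):
    q=np.array([T(u,v,.108) for u,v in t]); print('tinT',q.mean(0).round(3),cv2.minAreaRect((q*1000).astype(np.float32)))
E
```

```text
cez [ 0.5878 -0.2498] tip [ 0.671  -0.1241] 0.1507588569891354 56.4881831769794
cez [ 0.5843 -0.2568] tip [ 0.6726 -0.1223] 0.16091908309038555 56.7221996923336
grip [array([ 0.508, -0.349]), array([ 0.506, -0.252]), array([ 0.525, -0.25 ]), array([ 0.526, -0.345])]
tinS [ 0.594 -0.032] ((593.9485473632812, -30.372360229492188), (56.23618698120117, 51.15311050415039), 27.635574340820312)
tinS [ 0.491 -0.021] ((490.101806640625, -22.996864318847656), (56.52806854248047, 51.96968460083008), 27.93121337890625)
tinS [0.458 0.09 ] ((457.754150390625, 90.34581756591797), (54.63631057739258, 50.70524597167969), 71.93865966796875)
tinS [0.552 0.135] ((551.54443359375, 135.0727081298828), (58.627960205078125, 48.03942108154297), 68.8561782836914)
tinT [ 0.588 -0.036] ((587.2866821289062, -36.81195831298828), (53.97991180419922, 49.89194869995117), 24.522523880004883)
tinT [ 0.484 -0.023] ((484.381103515625, -23.431800842285156), (48.40851593017578, 52.88939666748047), 33.3028678894043)
tinT [0.459 0.085] ((459.0589599609375, 85.39956665039062), (45.92277526855469, 53.448116302490234), 69.6467056274414)
tinT [0.554 0.132] ((554.3307495117188, 131.75405883789062), (48.85381317138672, 52.34758377075195), 72.03811645507812)
```

```bash
cat > go.py <<'E'
from h import *
import sys
def go(x,y,z,az):
    s=arm.observe(); M=R.from_rotvec(s['ee_rot']).as_matrix(); p=np.array(s['position'])
    d=M.T@(np.array([x,y,z])-p); cur=np.arctan2(M[1,2],M[0,2]); t=-(np.radians(az)-cur); 
    print('t',round(s['clock'],2),'pos',p.round(4),'az',round(np.degrees(cur),1),'tilt',M[2,:].round(3),'F',np.round(s['force'],1),'w',round(s['width']*92,1),'j',np.round(s['joints'],2))
    print('shift',d.round(4),'turn',round(t,4),'alt',round(t-np.pi,3),round(t+np.pi,3),'rows',round(np.linalg.norm(d)/.0417,1),round(abs(t)/.125,1))
if len(sys.argv)>4: go(*map(float,sys.argv[1:5]))
E
python3 go.py 0.52 -0.353 0.38 -33.5
```

```text
t 0.15 pos [0.1845 0.5967 0.2261] az 72.8 tilt [-1.    -0.    -0.001] F [ 0.1 -0.4  0.5] w 91.8 j [-1.37  0.44  0.02  1.57 -0.01  1.13 -0.08]
shift [-0.1528 -0.6011 -0.8084] turn 1.8556 alt -1.286 4.997 rows 24.4 14.8
```

{"method": "move_arm", "body": {"steps": "-0.154 -0.1 -0.1 0.4 0; -0.154 -0.601 -0.808 1.856 0; -0.154 -0.601 -0.808 1.856 0; -0.154 -0.601 -0.808 1.856 0; -0.154 -0.601 -0.808 1.856 0; -0.154 -0.601 -0.808 1.856 0; -0.154 -0.601 -0.808 1.856 0; -0.154 -0.601 -0.808 1.856 0; -0.154 -0.601 -0.808 1.856 0; -0.154 -0.601 -0.808 1.856 0"}}

```text
clock: 0.98
position: [0.3203, 0.2188, 0.3044]
ee_rot: [-0.011, 1.571, 0.012]
force: [1.5, 0.4, 0.4]
width: 0.994
```

```bash
python3 go.py 0.52 -0.353 0.38 -33.5
```

```text
t 0.98 pos [0.3203 0.2188 0.3044] az 0.9 tilt [-1.  0. -0.] F [1.5 0.4 0.4] w 91.5 j [-1.12 -0.06  0.37  1.99  0.02  1.2  -0.74]
shift [-0.0759 -0.5747  0.1911] turn 0.5997 alt -2.542 3.741 rows 14.6 4.8
```

{"method": "move_arm", "body": {"steps": "-0.076 -0.575 0.191 0.6 0; -0.076 -0.575 0.191 0.6 0; -0.076 -0.575 0.191 0.6 0; -0.076 -0.575 0.191 0.6 0; -0.076 -0.575 0.191 0.6 0; -0.076 -0.575 0.191 0.6 0; -0.076 -0.575 0.191 0.6 0; -0.076 -0.575 0.191 0.6 0; -0.076 -0.575 0.191 0.6 0; -0.076 -0.575 0.191 0.6 0"}}

```text
clock: 1.82
position: [0.4589, -0.1706, 0.3568]
ee_rot: [0.453, 1.522, -0.452]
force: [1.2, 0.8, 0.3]
width: 0.999
```

```bash
python3 go.py 0.52 -0.353 0.38 -33.5
```

```text
t 1.82 pos [ 0.4589 -0.1706  0.3568] az -33.1 tilt [-1.     0.001  0.001] F [1.2 0.8 0.3] w 91.9 j [-0.59  0.14  0.98  1.73 -0.12  1.34 -0.17]
shift [-0.0232 -0.1194  0.1509] turn 0.0068 alt -3.135 3.148 rows 4.6 0.1
```

{"method": "move_arm", "body": {"steps": "-0.023 -0.119 0.151 0.007 0; -0.023 -0.119 0.151 0.007 0; -0.023 -0.119 0.151 0.007 0; -0.023 -0.119 0.151 0.007 0; -0.023 -0.119 0.151 0.007 0; -0.023 -0.119 0.151 0.007 0; -0.023 -0.119 0.151 0.007 0; -0.023 -0.119 0.151 0.007 0"}}

```text
clock: 2.48
position: [0.5199, -0.3504, 0.3787]
ee_rot: [0.46, 1.522, -0.459]
force: [0.8, 0.1, -0.6]
width: 1.001
```

```bash
python3 go.py 0.52 -0.353 0.38 -33.5; python3 -c "
from h import *
d=save('wrist','w1')"
```

```text
t 2.48 pos [ 0.5199 -0.3504  0.3787] az -33.6 tilt [-1.     0.    -0.001] F [ 0.8  0.1 -0.6] w 92.1 j [-0.08  0.47  0.96  1.36 -0.38  1.51  0.27]
shift [-0.0013 -0.0021  0.0015] turn -0.0015 alt -3.143 3.14 rows 0.1 0.0
```

View pics/w1.png

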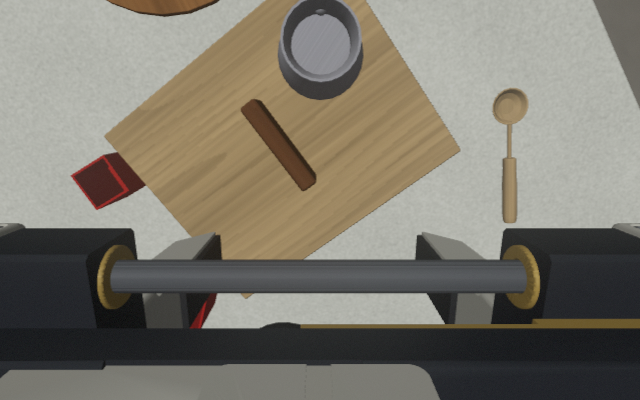

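```bash
python3 -c "
from h import *
d=ld('w1')
for v in (36,40): print(px(d,320.5,v,.244))
for p in ((242,105),(257,98),(316,182),(303,191)): print(px(d,*p,.204))
print(px(d,320.5,82,.244),px(d,278,38,.244),px(d,363,38,.244))
P=cloud(d); print(P[100,400],P[40,320],P[100,200])
a=cv2.imread('pics/w1.png')[0:120,240:400]; cv2.imwrite('pics/w1c.png',cv2.resize(a,(800,600),interpolation=2))
"
```

```text
[ 0.58720545 -0.24970902  0.244     ]
[ 0.58565601 -0.25204975  0.244     ]
[ 0.5010172  -0.25209363  0.204     ]
[ 0.51584042 -0.25466611  0.204     ]
[ 0.51745719 -0.34765306  0.204     ]
[ 0.50227639 -0.34805955  0.204     ]
[ 0.56890357 -0.27735753  0.244     ] [ 0.55956779 -0.23301673  0.244     ] [ 0.61328244 -0.26873033  0.244     ]
[ 0.63248769 -0.33209648  0.15030409] [ 0.59428674 -0.23878467  0.15758317] [ 0.45935    -0.21715781  0.152576  ]
```

View pics/w1c.png

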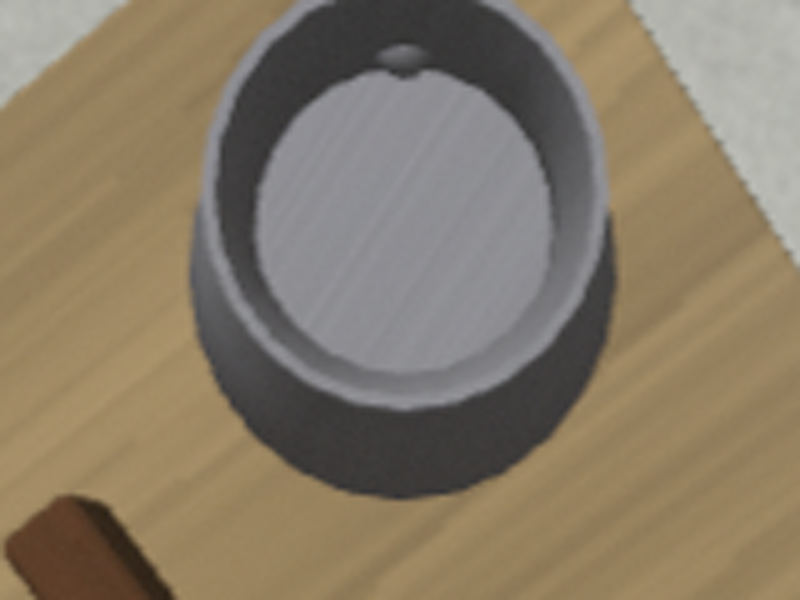

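```bash
python3 go.py 0.586 -0.251 0.209 -33.5
```

```text
t 2.53 pos [ 0.5201 -0.3497  0.3789] az -33.5 tilt [-1.     0.001 -0.001] F [-0.   0.5  1.3] w 91.8 j [-0.08  0.47  0.96  1.36 -0.38  1.51  0.27]
shift [0.17   0.1185 0.0006] turn -0.0003 alt -3.142 3.141 rows 5.0 0.0
```

{"method": "move_arm", "body": {"steps": "0.03 0.04 0 0 0; 0.04 0.08 0 0 0; 0.05 0.1185 0 0 0; 0.06 0.1185 0 0 0; 0.06 0.1185 0 0 0; 0.09 0.1185 0 0 0; 0.115 0.1185 0 0 0; 0.115 0.1185 0 0 0; 0.115 0.1185 0 0 0"}}

```text
clock: 3.28
position: [0.5847, -0.2517, 0.2645]
ee_rot: [0.46, 1.523, -0.459]
force: [0.2, 0.1, 1.1]
width: 0.999
```

```bash
python3 go.py 0.586 -0.251 0.209 -33.5; python3 -c "
from h import *
save('wrist','w2'); save('side','s2')
a=cv2.imread('pics/s2.png')[120:300,240:480]; cv2.imwrite('pics/s2c.png',cv2.resize(a,(800,600),interpolation=2))"
```

```text
t 3.28 pos [ 0.5847 -0.2517  0.2645] az -33.6 tilt [-1.     0.    -0.001] F [0.2 0.1 1.1] w 91.9 j [-0.24  0.54  0.92  1.54 -0.44  1.28  0.14]
shift [0.0555 0.0013 0.0008] turn -0.0013 alt -3.143 3.14 rows 1.3 0.0
```

View pics/w2.png

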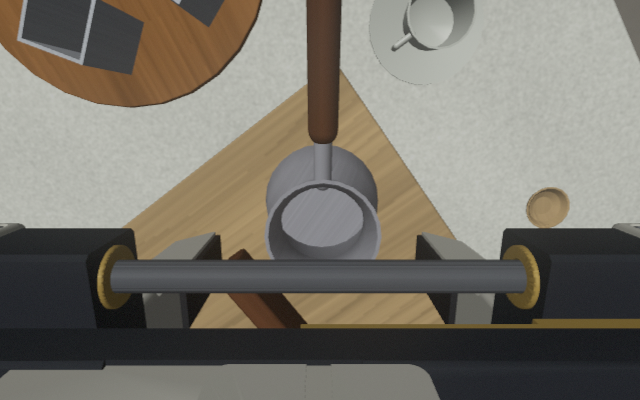

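View pics/s2c.png

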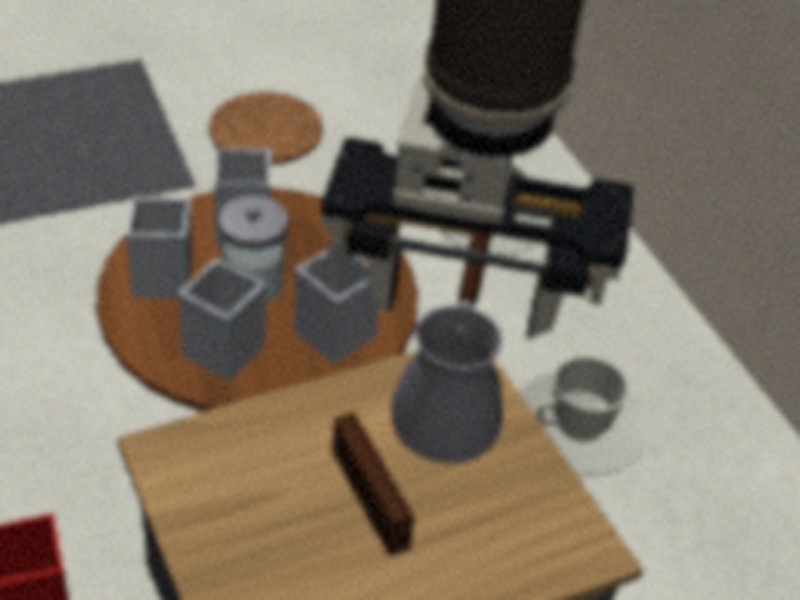

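{"method": "move_arm", "body": {"steps": "0.03 0.0015 0.0015 0 0; 0.055 0.0015 0.0015 0 0; 0.055 0.0015 0.0015 0 0; 0.055 0.0015 0.0015 0 0; 0.055 0.0015 0.0015 0 60; 0.055 0.0015 0.0015 0 100; 0.055 0.0015 0.0015 0 180; 0.055 0.0015 0.0015 0 220; 0.055 0.0015 0.0015 0 220; 0.055 0.0015 0.0015 0 220", "squeeze": 20}}

```text
clock: 4.22
position: [0.5878, -0.2518, 0.2095]
ee_rot: [0.459, 1.521, -0.459]
force: [0.1, -0.2, -0.1]
width: 0.616
```

```bash
python3 go.py 0.586 -0.251 0.209 -33.5
```

```text
t 4.22 pos [ 0.5878 -0.2518  0.2095] az -33.6 tilt [-1.  0.  0.] F [ 0.1 -0.2 -0.1] w 56.6 j [-0.23  0.59  0.89  1.61 -0.49  1.18  0.18]
shift [ 0.0005 -0.0003 -0.0019] turn -0.0013 alt -3.143 3.14 rows 0.0 0.0
```

{"method": "move_arm", "body": {"steps": "0 0 0 0 220; 0 0 0 0 220; 0 0 0 0 220; -0.01 0 0 0 220; -0.03 0 0 0 220; -0.05 0 0 0 220; -0.07 0 0 0 220; -0.07 0 0 0 220", "squeeze": 25}}

```text
clock: 4.88
position: [0.5887, -0.2532, 0.2833]
ee_rot: [0.458, 1.516, -0.46]
force: [0.5, -0.8, -2.2]
width: 0.582
```

```bash
python3 go.py 0.638 0.319 0.27 -33.5; python3 -c "
from h import *
save('wrist','w3'); save('side','s3')
a=cv2.imread('pics/s3.png')[120:300,240:480]; cv2.imwrite('pics/s3c.png',cv2.resize(a,(800,600),interpolation=2))"
```

```text
t 4.88 pos [ 0.5887 -0.2532  0.2833] az -33.6 tilt [-1.     0.001  0.005] F [ 0.5 -0.8 -2.2] w 53.6 j [-0.25  0.53  0.93  1.5  -0.43  1.32  0.13]
shift [ 0.0122  0.5038 -0.2757] turn -0.0018 alt -3.143 3.14 rows 13.8 0.0
```

View pics/s3c.png

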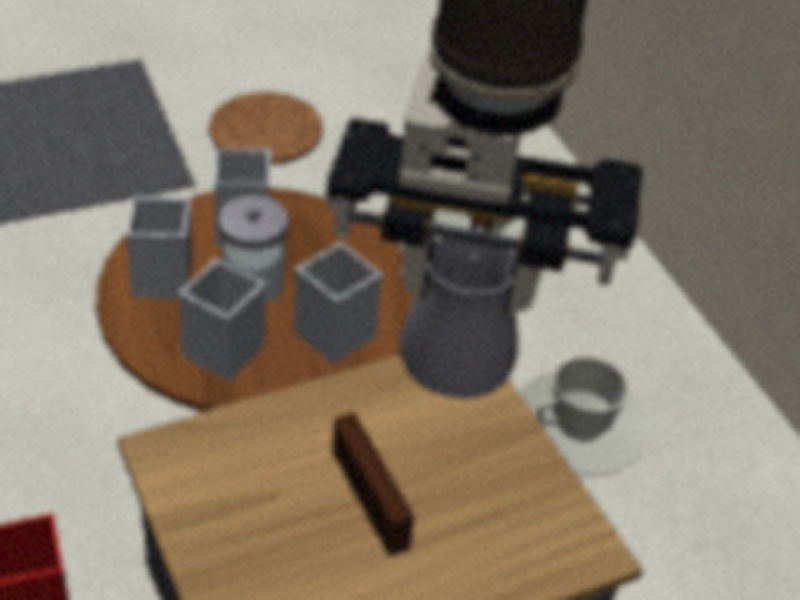

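View pics/w3.png

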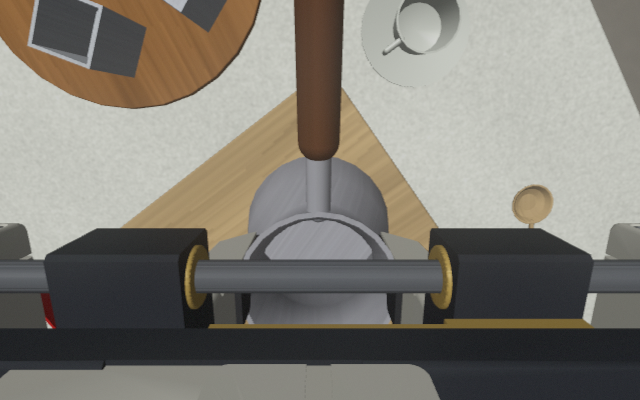

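{"method": "move_arm", "body": {"steps": "0 0.01 -0.0055 0 220; 0 0.03 -0.0165 0 220; 0 0.055 -0.03 0 220; 0 0.08 -0.044 0 220; 0 0.11 -0.06 0 220; 0 0.14 -0.077 0 220; 0 0.17 -0.093 0 220; 0 0.2 -0.109 0 220; 0 0.23 -0.126 0 220; 0 0.26 -0.142 0 220"}}

```text
clock: 5.82
position: [0.612, 0.0465, 0.2778]
ee_rot: [0.458, 1.524, -0.459]
force: [-0.5, -0.3, -3.1]
width: 0.58
```

```bash
python3 go.py 0.638 0.319 0.27 -33.5
```

```text
t 5.82 pos [0.612  0.0465 0.2778] az -33.5 tilt [-1.    -0.001 -0.002] F [-0.5 -0.3 -3.1] w 53.4 j [-0.77  0.5   0.95  1.58 -0.42  1.29 -0.34]
shift [ 0.0078  0.2415 -0.1288] turn -0.0006 alt -3.142 3.141 rows 6.6 0.0
```

{"method": "move_arm", "body": {"steps": "0 0.03 -0.016 0 220; 0 0.06 -0.032 0 220; 0 0.09 -0.048 0 220; 0 0.12 -0.064 0 220; 0 0.15 -0.08 0 220; 0 0.18 -0.096 0 220; 0 0.205 -0.11 0 220; 0 0.225 -0.12 0 220; 0 0.2415 -0.129 0 220; 0 0.2415 -0.129 0 220"}}

```text
clock: 6.65
position: [0.637, 0.323, 0.2762]
ee_rot: [0.454, 1.527, -0.454]
force: [-0.9, 2.0, -3.2]
width: 0.584
```

```bash
python3 go.py 0.638 0.319 0.27 -33.5; python3 -c "
from h import *
save('wrist','w4'); save('side','s4'); save('scene','c4')
a=cv2.imread('pics/c4.png')[120:300,300:540]; cv2.imwrite('pics/c4c.png',cv2.resize(a,(800,600),interpolation=2))
a=cv2.imread('pics/s4.png')[80:230,220:420]; cv2.imwrite('pics/s4c.png',cv2.resize(a,(800,600),interpolation=2))"
```

```text
t 6.65 pos [0.637  0.323  0.2762] az -33.2 tilt [-1.    -0.001 -0.004] F [-0.9  2.  -3.2] w 53.7 j [-1.01  0.68  0.9   1.29 -0.52  1.42 -0.72]
shift [ 0.0062 -0.0028  0.0031] turn 0.0059 alt -3.136 3.147 rows 0.2 0.0
```

View pics/w4.png

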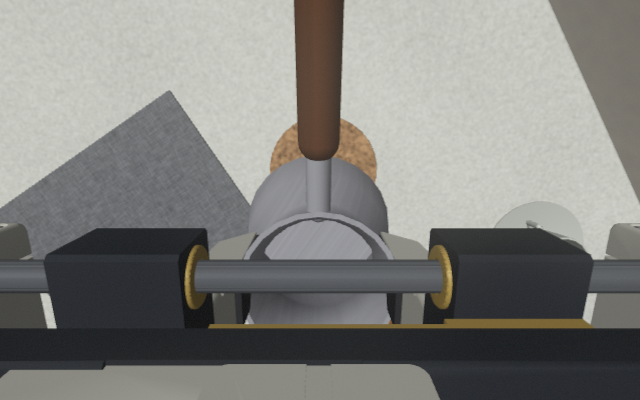

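View pics/c4c.png

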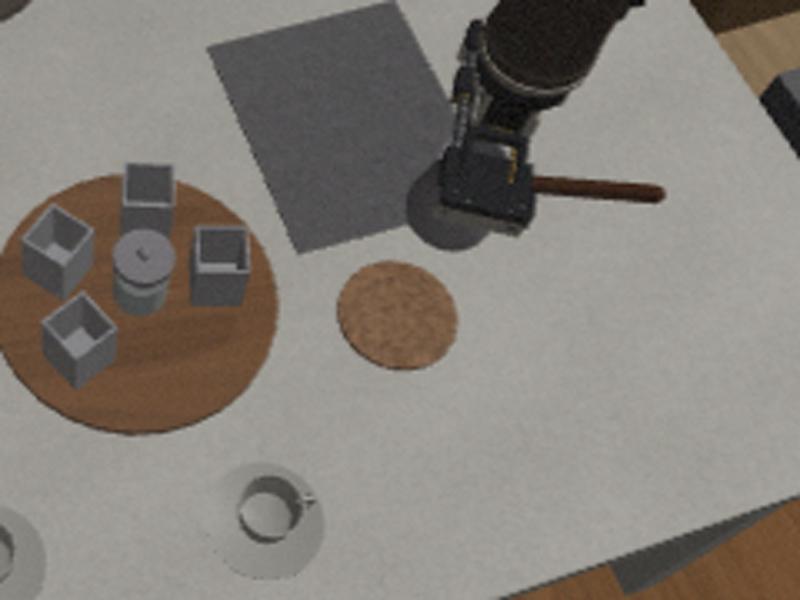

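View pics/s4c.png

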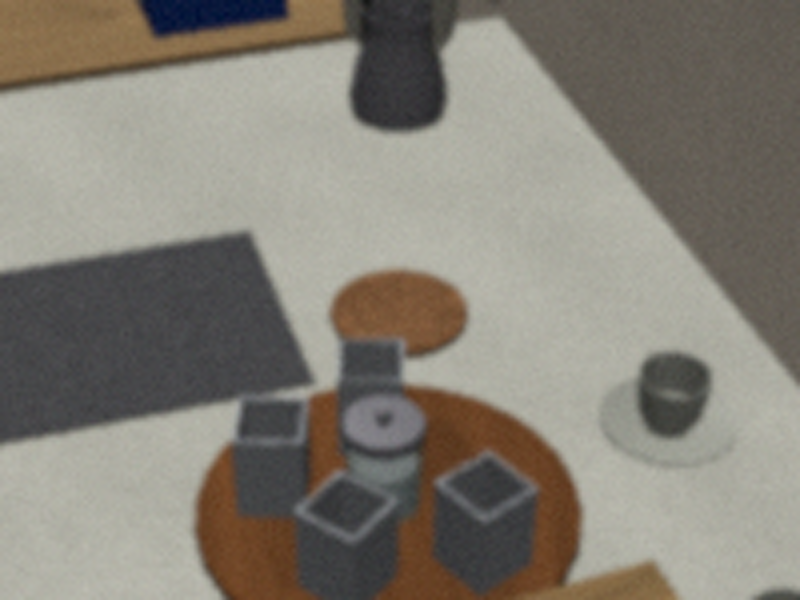

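```bash
python3 -c "
from h import *
d=ld('c4');e=ld('s4'); print(px(d,419.4,214.2,.008),px(e,319.75,157.75,.008))
w=ld('w4'); 
for q in ((271,160),(376,160),(345,119)): print(px(w,*q,.008))
for n in ('c4','s4'):
  d=ld(n);P=cloud(d).reshape(-1,3);C=d['img'].reshape(-1,3).astype(int);ok=np.isfinite(P[:,0]);P=P[ok];C=C[ok]
  t=P[(C[:,2]-C[:,0]>25)&(P[:,2]<0.02)&(P[:,1]>0.235)&(P[:,1]<0.4)&(P[:,0]>0.5)&(P[:,0]<.8)];print(cv2.minEnclosingCircle((t[:,:2]*1000).astype(np.float32)),t[:,2].mean())
  m=P[(C.sum(1)<300)&(abs(P[:,2])<0.012)&(P[:,1]>0.22)&(P[:,1]<0.55)&(P[:,0]>0.15)&(P[:,0]<.545)]; print(cv2.minAreaRect((m[:,:2]*1000).astype(np.float32)),m[:,2].mean())
"
```

```text
[0.64013116 0.31759159 0.008     ] [0.63776927 0.31155552 0.008     ]
[0.59286181 0.36302598 0.008     ]
[0.69810479 0.29432869 0.008     ]
[0.69248381 0.35508609 0.008     ]
((635.7452392578125, 315.58074951171875), 66.88079833984375) 0.008789962320274047
((389.8020324707031, 396.03497314453125), (301.4875183105469, 305.3645935058594), 89.18283081054688) 0.004932575730108442
((645.3616943359375, 324.58343505859375), 74.3409423828125) 0.006669181739828395
((387.1278381347656, 370.23675537109375), (253.5084228515625, 294.10394287109375), 88.89570617675781) 0.0030188742306125386
```

```bash
python3 go.py 0.638 0.316 0.09 -33.5
```

```text
t 6.8 pos [0.6384 0.316  0.2778] az -33.6 tilt [-1.    -0.002 -0.001] F [-0.2 -1.  -2. ] w 53.8 j [-1.01  0.68  0.91  1.29 -0.52  1.41 -0.72]
shift [ 0.1878  0.0002 -0.0002] turn -0.0012 alt -3.143 3.14 rows 4.5 0.0
```

{"method": "move_arm", "body": {"steps": "0.015 0 0 0 220; 0.04 0 0 0 220; 0.07 0 0 0 220; 0.1 0 0 0 220; 0.13 0 0 0 220; 0.155 0 0 0 220; 0.175 0 0 0 220; 0.188 0 0 0 220; 0.188 0 0 0 220; 0.188 0 0 0 220"}}

```text
clock: 7.63
position: [0.6392, 0.3152, 0.0913]
ee_rot: [0.459, 1.522, -0.46]
force: [0.2, 0.6, -2.4]
width: 0.583
```

```bash
python3 go.py 0.638 0.316 0.067 -33.5
```

```text
t 7.63 pos [0.6392 0.3152 0.0913] az -33.6 tilt [-1.    -0.001 -0.   ] F [ 0.2  0.6 -2.4] w 53.6 j [-0.98  0.82  0.81  1.52 -0.64  1.08 -0.61]
shift [ 0.0243 -0.     -0.0014] turn -0.0024 alt -3.144 3.139 rows 0.6 0.0
```

{"method": "move_arm", "body": {"steps": "0.01 0 -0.001 0 220; 0.018 0 -0.001 0 220; 0.022 0 -0.001 0 220; 0.024 0 -0.001 0 220; 0.025 0 -0.001 0 220; 0.025 0 -0.001 0 220"}}

```text
clock: 8.13
position: [0.6384, 0.3165, 0.0661]
ee_rot: [0.459, 1.522, -0.459]
force: [0.2, -0.8, -2.0]
width: 0.583
```

```bash
python3 go.py 0.638 0.316 0.067 -33.5;  python3 -c "
from h import *
save('side','s5')
a=cv2.imread('pics/s5.png')[80:230,220:420]; cv2.imwrite('pics/s5c.png',cv2.resize(a,(800,600),interpolation=2))"
```

```text
t 8.13 pos [0.6384 0.3165 0.0661] az -33.6 tilt [-1.  0.  0.] F [ 0.2 -0.8 -2. ] w 53.7 j [-0.98  0.84  0.79  1.54 -0.66  1.04 -0.6 ]
shift [-0.0009 -0.0007 -0.0001] turn -0.0014 alt -3.143 3.14 rows 0.0 0.0
```

View pics/s5c.png

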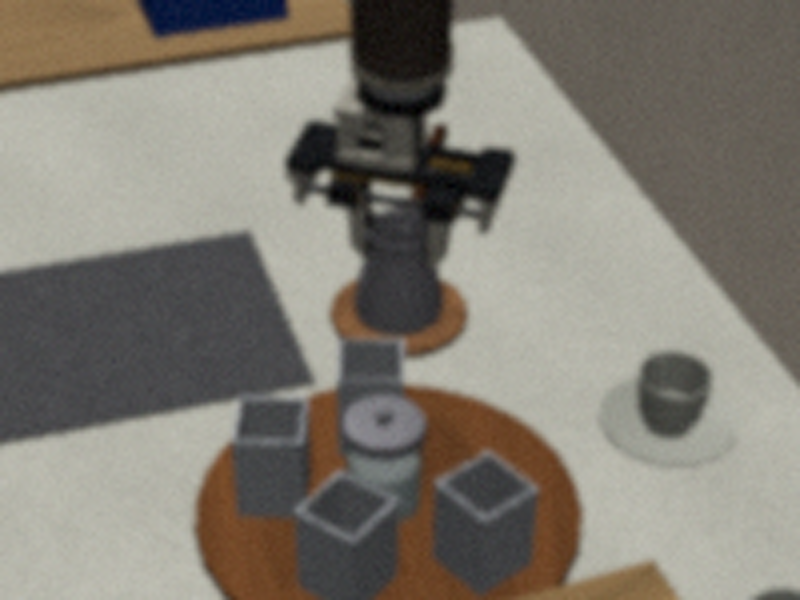

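{"method": "move_arm", "body": {"steps": "0.001 0 0 0 220; 0.001 0 0 0 220; 0.002 0 0 0 220; 0.002 0 0 0 220"}}

```text
clock: 8.52
position: [0.6387, 0.3166, 0.0654]
ee_rot: [0.46, 1.521, -0.458]
force: [-3.4, -1.3, 6.5]
width: 0.583
```

{"method": "move_arm", "body": {"steps": "0.001 0 0 0 220; 0.001 0 0 0 220; 0.001 0 0 0 220"}}

```text
clock: 8.77
position: [0.6387, 0.3166, 0.0653]
ee_rot: [0.46, 1.521, -0.458]
force: [-6.8, -0.4, 13.3]
width: 0.581
```

Contact. Back off 1 mm and release slowly, then rise.

{"method": "move_arm", "body": {"steps": "-0.002 0 0 0 220; -0.002 0 0 0 220; -0.002 0 0 0 70; -0.002 0 0 0 40; -0.002 0 0 0 0; -0.002 0 0 0 0; -0.002 0 0 0 0; -0.002 0 0 0 0; -0.002 0 0 0 0"}}

```text
clock: 9.52
position: [0.6384, 0.3165, 0.0651]
ee_rot: [0.459, 1.522, -0.459]
force: [-0.3, 0.7, -0.7]
width: 0.989
```

```bash
python3 go.py 0.638 0.316 0.067 -33.5;  python3 -c "
from h import *
save('wrist','w6')"
```

```text
t 9.52 pos [0.6384 0.3165 0.0651] az -33.6 tilt [-1.  0. -0.] F [-0.3  0.7 -0.7] w 91.0 j [-0.98  0.84  0.79  1.54 -0.66  1.04 -0.6 ]
shift [-0.0019 -0.0006 -0.0001] turn -0.0014 alt -3.143 3.14 rows 0.0 0.0
```

View pics/w6.png

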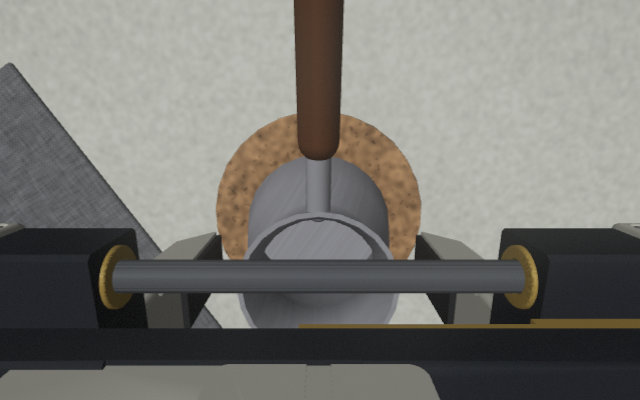

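{"method": "move_arm", "body": {"steps": "-0.02 0 0 0 0; -0.05 0 0 0 0; -0.09 0 0 0 0; -0.13 0 0 0 0; -0.17 0 0 0 0; -0.21 0 0 0 0; -0.23 0 0 0 0"}}

```text
clock: 10.15
position: [0.6398, 0.3161, 0.3009]
ee_rot: [0.462, 1.517, -0.456]
force: [0.5, -0.2, 0.2]
width: 0.997
```

```bash
python3 go.py 0.507 -0.36 0.38 2
```

```text
t 10.15 pos [0.6398 0.3161 0.3009] az -33.6 tilt [-1.     0.005  0.003] F [ 0.5 -0.2  0.2] w 91.7 j [-1.01  0.66  0.91  1.26 -0.51  1.45 -0.73]
shift [-0.0813 -0.6362  0.2639] turn -0.6214 alt -3.763 2.52 rows 16.6 5.0
```

{"method": "move_arm", "body": {"steps": "-0.081 -0.636 0.264 -0.621 0; -0.081 -0.636 0.264 -0.621 0; -0.081 -0.636 0.264 -0.621 0; -0.081 -0.636 0.264 -0.621 0; -0.081 -0.636 0.264 -0.621 0; -0.081 -0.636 0.264 -0.621 0; -0.081 -0.636 0.264 -0.621 0; -0.081 -0.636 0.264 -0.621 0; -0.081 -0.636 0.264 -0.621 0; -0.081 -0.636 0.264 -0.621 0"}}

```text
clock: 10.98
position: [0.5583, -0.0916, 0.3443]
ee_rot: [-0.027, 1.57, 0.028]
force: [0.8, -0.2, 0.1]
width: 1.0
```

```bash
python3 go.py 0.507 -0.36 0.38 2; python3 -c "
from h import *
save('scene','c7')
a=cv2.imread('pics/c7.png')[120:300,300:540]; cv2.imwrite('pics/c7c.png',cv2.resize(a,(800,600),interpolation=2))"
```

```text
t 10.98 pos [ 0.5583 -0.0916  0.3443] az 2.0 tilt [-1.     0.001  0.001] F [ 0.8 -0.2  0.1] w 92.0 j [-0.56  0.32  0.87  1.58 -0.25  1.36  0.37]
shift [-0.0359 -0.2664 -0.0605] turn -0.0002 alt -3.142 3.141 rows 6.6 0.0
```

View pics/c7c.png

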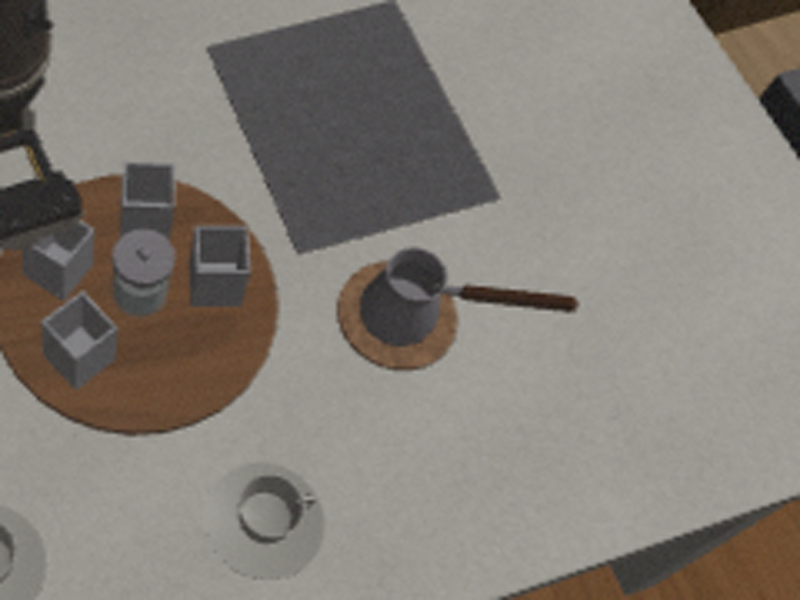

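{"method": "move_arm", "body": {"steps": "-0.036 -0.266 -0.06 0 0; -0.036 -0.266 -0.06 0 0; -0.036 -0.266 -0.06 0 0; -0.036 -0.266 -0.06 0 0; -0.036 -0.266 -0.06 0 0; -0.036 -0.266 -0.06 0 0; -0.036 -0.266 -0.06 0 0; -0.036 -0.266 -0.06 0 0; -0.036 -0.266 -0.06 0 0; -0.036 -0.266 -0.06 0 0"}}

```text
clock: 11.87
position: [0.5088, -0.3569, 0.3795]
ee_rot: [-0.027, 1.571, 0.028]
force: [0.4, -0.2, 0.2]
width: 1.002
```

```bash
python3 go.py 0.507 -0.36 0.38 2; python3 -c "
from h import *
d=ld('c7')
q=np.array([px(d,300+u/3.3333,120+v/3.3333,.004)[:2] for u,v in ((208,48),(396,2),(499,200),(300,254))]);print(q.round(4),q.mean(0),[np.hypot(*(q[i]-q[i-1])) for i in range(4)],np.degrees([np.arctan2(*(q[3]-q[0])[::-1]),np.arctan2(*(q[2]-q[1])[::-1])]))
print('rim',px(d,300+417/3.333,120+274/3.333,.1))
s=ld('s4');q=np.array([px(s,220+u/4,80+v/4,.004)[:2] for u,v in ((249,232),(313,382))]);print(q)
save('wrist','w8')"
```

```text
t 11.87 pos [ 0.5088 -0.3569  0.3795] az 2.0 tilt [-1.     0.001 -0.   ] F [ 0.4 -0.2  0.2] w 92.1 j [-0.03  0.44  0.9   1.37 -0.34  1.49  0.88]
shift [-0.0005 -0.003  -0.0019] turn 0.0002 alt -3.141 3.142 rows 0.1 0.0
[[0.24   0.2518]
 [0.2462 0.4989]
 [0.543  0.4896]
 [0.5372 0.247 ]] [0.3916065  0.37180981] [np.float64(0.29729928393008165), np.float64(0.24716213505048354), np.float64(0.2968699825940113), np.float64(0.24267449141231923)] [-0.93171023 -1.7971532 ]
rim [0.63858125 0.3165718  0.1       ]
[[0.53888487 0.4857069 ]
 [0.53324605 0.24131247]]
```

View pics/w8.png

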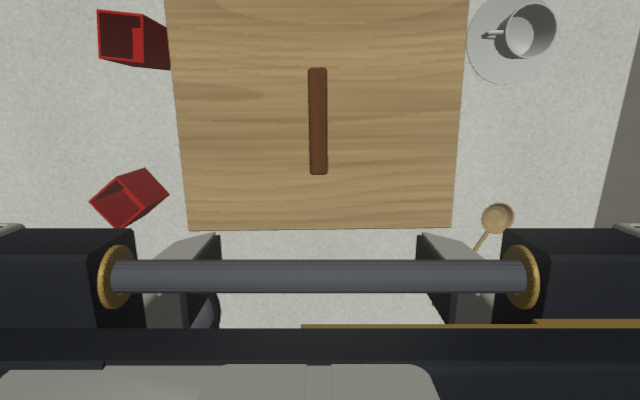

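```bash
python3 -c "
from h import *
a=cv2.imread('pics/side0.png')[110:210,180:320]; cv2.imwrite('pics/m.png',cv2.resize(a,(800,571),interpolation=2))"
```

```text
(no output)
```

View pics/m.png

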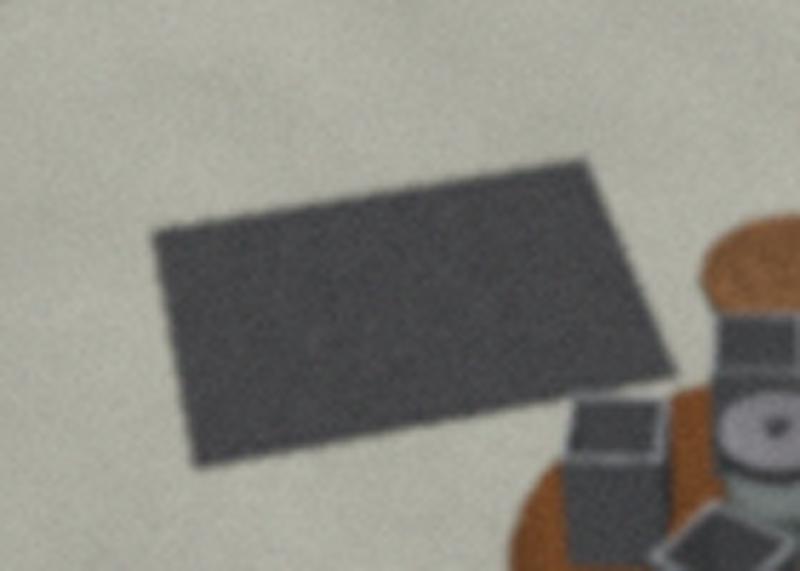

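```bash
python3 -c "
from h import *
s=ld('side0');q=np.array([px(s,180+u/5.714,110+v/5.714,.004)[:2] for u,v in ((155,232),(586,158),(677,374),(195,466))]);print(q.round(3),q.mean(0))
d=ld('w8')
q=np.array([px(d,u,v,.204)[:2] for u,v in((308.5,68),(327,68),(328,174),(309.5,174))]);print(q.round(4),q.mean(0))
q=np.array([px(d,u,v,.152)[:2] for u,v in((188,230.5),(451.5,226.5),(468,0),(166,0))]);print(q.round(4), np.degrees(np.arctan2(*(q[1]-q[0])[::-1])),np.degrees(np.arctan2(*(q[2]-q[1])[::-1]))-90,np.degrees(np.arctan2(*(q[3]-q[0])[::-1]))-90,np.hypot(*(q[1]-q[0])))
"
```

```text
[[0.245 0.492]
 [0.541 0.488]
 [0.534 0.241]
 [0.238 0.248]] [0.38938111 0.36705569]
[[ 0.4957 -0.2535]
 [ 0.512  -0.253 ]
 [ 0.5168 -0.3473]
 [ 0.4994 -0.3479]] [ 0.5059839  -0.30043408]
[[ 0.3622 -0.4265]
 [ 0.661  -0.4112]
 [ 0.6481 -0.1795]
 [ 0.3533 -0.1898]] 2.9256445785778467 3.193420089515598 2.164098424686344 0.2991894060259226
```

```bash
python3 go.py 0.506 -0.301 0.163 2.7
```

```text
t 11.92 pos [ 0.5092 -0.3562  0.3795] az 2.1 tilt [-1.     0.001  0.   ] F [0.2 0.2 0.1] w 92.1 j [-0.03  0.44  0.89  1.37 -0.34  1.49  0.88]
shift [ 0.2165  0.0551 -0.0012] turn -0.0106 alt -3.152 3.131 rows 5.4 0.1
```

{"method": "move_arm", "body": {"steps": "0.03 0.03 -0.001 -0.01 0; 0.06 0.055 -0.001 -0.01 0; 0.1 0.055 -0.001 -0.01 0; 0.14 0.055 -0.001 -0.01 0; 0.17 0.055 -0.001 -0.01 0; 0.195 0.055 -0.001 -0.01 0; 0.205 0.055 -0.001 -0.01 0; 0.212 0.055 -0.001 -0.01 0; 0.216 0.055 -0.001 -0.01 0; 0.216 0.055 -0.001 -0.01 0"}}

```text
clock: 12.75
position: [0.5062, -0.3025, 0.1643]
ee_rot: [-0.036, 1.57, 0.036]
force: [0.6, 0.3, 1.0]
width: 1.004
```

```bash
python3 go.py 0.506 -0.301 0.163 2.7
```

```text
t 12.75 pos [ 0.5062 -0.3025  0.1643] az 2.6 tilt [-1.    -0.     0.001] F [0.6 0.3 1. ] w 92.4 j [-0.09  0.53  0.8   1.79 -0.44  1.02  0.92]
shift [ 0.0013  0.0015 -0.0001] turn -0.0015 alt -3.143 3.14 rows 0.0 0.0
```

{"method": "move_arm", "body": {"steps": "0.001 0.001 0 0 100; 0.001 0.001 0 0 180; 0.001 0.001 0 0 255; 0.001 0.001 0 0 255; 0.001 0.001 0 0 255; 0.001 0.001 0 0 255; 0.001 0.001 0 0 255; 0.001 0.001 0 0 255; 0.001 0.001 0 0 255; 0.001 0.001 0 0 255", "squeeze": 50}}

```text
clock: 13.58
position: [0.5055, -0.3017, 0.1628]
ee_rot: [-0.035, 1.571, 0.035]
force: [-0.0, -0.1, -0.6]
width: 0.324
```

{"method": "move_arm", "body": {"steps": "0 0 0 0 255; 0 0 0 0 255; -0.005 0 0 0 255; -0.015 0 0 0 255; -0.03 0 0 0 255; -0.055 0 0 0 255; -0.08 0 0 0 255; -0.1 0 0 0 255; -0.12 0 0 0 255; -0.12 0 0 0 255"}}

```text
clock: 14.42
position: [0.5065, -0.3031, 0.287]
ee_rot: [-0.037, 1.566, 0.033]
force: [1.1, -0.4, -4.9]
width: 0.194
```

```bash
python3 go.py 0.39 0.369 0.29 -1.2; python3 -c "
from h import *
save('scene','c9');save('side','s9')"
```

```text
t 14.42 pos [ 0.5065 -0.3031  0.287 ] az 2.5 tilt [-1.    -0.003  0.005] F [ 1.1 -0.4 -4.9] w 17.9 j [-0.16  0.41  0.88  1.62 -0.33  1.26  0.83]
shift [-0.0053  0.6766 -0.0865] turn 0.0654 alt -3.076 3.207 rows 16.4 0.5
```

View pics/c9.png

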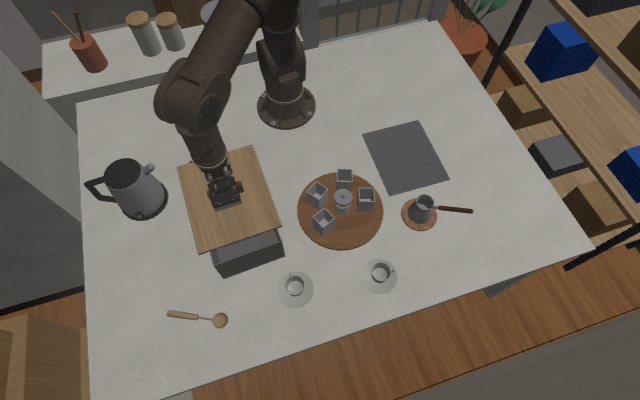

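View pics/s9.png

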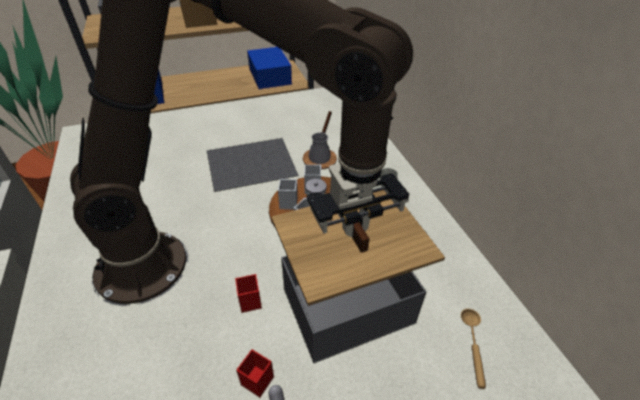

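{"method": "move_arm", "body": {"steps": "0 0.01 -0.001 0.007 255; 0 0.03 -0.004 0.015 255; 0 0.055 -0.007 0.02 255; 0 0.085 -0.011 0.03 255; 0 0.115 -0.015 0.04 255; 0 0.145 -0.0185 0.05 255; 0 0.175 -0.0225 0.065 255; 0 0.205 -0.026 0.065 255; 0 0.235 -0.03 0.065 255; 0 0.265 -0.034 0.065 255"}}

```text
clock: 15.35
position: [0.4578, -0.0364, 0.2814]
ee_rot: [0.016, 1.573, -0.016]
force: [0.4, 0.3, -6.2]
width: 0.191
```

```bash
python3 go.py 0.39 0.369 0.29 -1.2
```

```text
t 15.35 pos [ 0.4578 -0.0364  0.2814] az -1.1 tilt [-1.    -0.    -0.003] F [ 0.4  0.3 -6.2] w 17.6 j [-0.82  0.12  0.89  1.92 -0.1   1.15  0.09]
shift [-0.0084  0.404  -0.0758] turn 0.0011 alt -3.14 3.143 rows 9.9 0.0
```

{"method": "move_arm", "body": {"steps": "-0.001 0.03 -0.006 0 255; -0.002 0.06 -0.011 0 255; -0.003 0.09 -0.017 0 255; -0.004 0.12 -0.022 0 255; -0.005 0.15 -0.028 0 255; -0.006 0.18 -0.034 0 255; -0.007 0.21 -0.039 0 255; -0.008 0.24 -0.045 0 255; -0.008 0.27 -0.05 0 255; -0.008 0.3 -0.056 0 255"}}

```text
clock: 16.18
position: [0.4079, 0.2638, 0.2894]
ee_rot: [0.014, 1.573, -0.017]
force: [1.7, -0.7, -5.4]
width: 0.195
```

```bash
python3 go.py 0.39 0.369 0.25 -1.2
```

```text
t 16.18 pos [0.4079 0.2638 0.2894] az -1.1 tilt [-1.    -0.001 -0.002] F [ 1.7 -0.7 -5.4] w 17.9 j [-1.24  0.16  0.65  1.84 -0.1   1.18 -0.57]
shift [ 0.0393  0.1049 -0.0199] turn 0.0011 alt -3.141 3.143 rows 2.7 0.0
```

{"method": "move_arm", "body": {"steps": "0 0.025 -0.005 0 255; 0 0.05 -0.01 0 255; 0.005 0.075 -0.015 0 255; 0.01 0.09 -0.018 0 255; 0.015 0.1 -0.02 0 255; 0.025 0.105 -0.02 0 255; 0.039 0.105 -0.02 0 255; 0.039 0.105 -0.02 0 255; 0.039 0.105 -0.02 0 255"}}

```text
clock: 16.93
position: [0.3917, 0.3661, 0.2508]
ee_rot: [0.015, 1.572, -0.019]
force: [0.2, -0.7, -4.6]
width: 0.195
```

```bash
python3 go.py 0.39 0.369 0.04 -1.2; python3 -c "
from h import *
save('scene','c10');save('side','s10')"
```

```text
t 16.93 pos [0.3917 0.3661 0.2508] az -1.3 tilt [-1.    -0.003 -0.001] F [ 0.2 -0.7 -4.6] w 17.9 j [-1.31  0.29  0.59  1.79 -0.18  1.12 -0.68]
shift [ 0.2108  0.0034 -0.0015] turn -0.0011 alt -3.143 3.141 rows 5.1 0.0
```

View pics/s10.png

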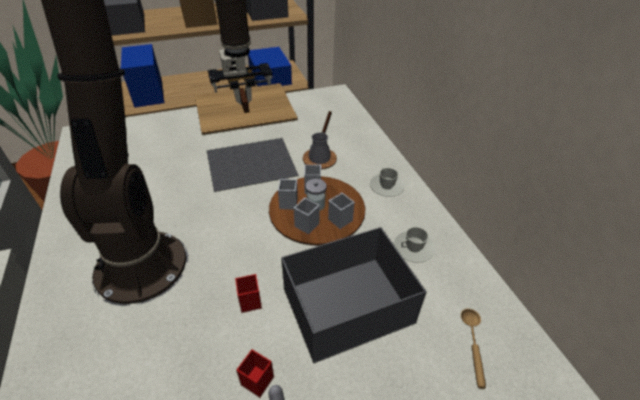

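{"method": "move_arm", "body": {"steps": "0.015 0.0015 -0.001 0 255; 0.04 0.0025 -0.0015 0 255; 0.07 0.0025 -0.0015 0 255; 0.1 0.0025 -0.0015 0 255; 0.13 0.0025 -0.0015 0 255; 0.16 0.0025 -0.0015 0 255; 0.185 0.0025 -0.0015 0 255; 0.205 0.0025 -0.0015 0 255; 0.215 0.0025 -0.0015 0 255; 0.215 0.0025 -0.0015 0 255"}}

```text
clock: 17.87
position: [0.3901, 0.3698, 0.0356]
ee_rot: [0.015, 1.572, -0.017]
force: [0.0, -0.1, -6.0]
width: 0.187
```

```bash
python3 go.py 0.39 0.369 0.028 -1.2; python3 -c "
from h import *
save('scene','c11');save('side','s11')
a=cv2.imread('pics/c11.png')[90:230,320:500]; cv2.imwrite('pics/c11c.png',cv2.resize(a,(771,600),interpolation=2))"
```

```text
t 17.87 pos [0.3901 0.3698 0.0356] az -1.2 tilt [-1.    -0.002 -0.001] F [ 0.  -0.1 -6. ] w 17.2 j [-1.18  0.57  0.45  2.01 -0.39  0.65 -0.5 ]
shift [ 0.0076 -0.0008 -0.    ] turn 0.0005 alt -3.141 3.142 rows 0.2 0.0
```

View pics/c11c.png

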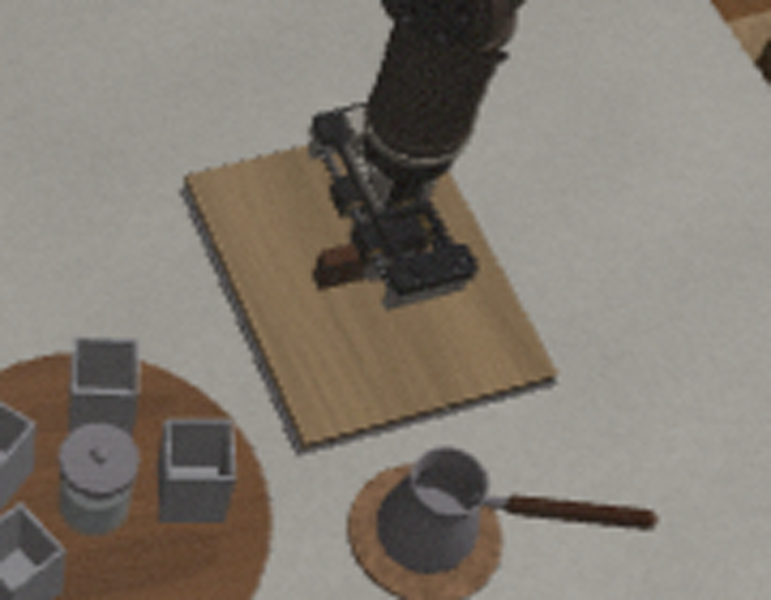

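{"method": "move_arm", "body": {"steps": "0.004 0 0 0 255; 0.006 0 0 0 255; 0.007 0 0 0 255; 0.008 0 0 0 255; 0.008 0 0 0 255"}}

```text
clock: 18.38
position: [0.3904, 0.3707, 0.029]
ee_rot: [0.016, 1.571, -0.015]
force: [-0.2, 0.1, -6.8]
width: 0.193
```

{"method": "move_arm", "body": {"steps": "0.001 0 0 0 255; 0.001 0 0 0 255; 0.001 0 0 0 255"}}

```text
clock: 18.63
position: [0.3903, 0.3705, 0.0278]
ee_rot: [0.016, 1.571, -0.016]
force: [0.1, -0.1, -5.8]
width: 0.192
```

{"method": "move_arm", "body": {"steps": "0.001 0 0 0 255; 0.001 0 0 0 255; 0.001 0 0 0 255"}}

```text
clock: 18.88
position: [0.3904, 0.3705, 0.0268]
ee_rot: [0.016, 1.571, -0.016]
force: [0.1, 0.7, -5.3]
width: 0.191
```

{"method": "move_arm", "body": {"steps": "0.001 0 0 0 255; 0.001 0 0 0 255; 0.001 0 0 0 255"}}

```text
clock: 19.13
position: [0.3904, 0.3706, 0.0267]
ee_rot: [0.017, 1.571, -0.015]
force: [-3.6, -2.6, 9.3]
width: 0.197
```

Contact. Release and rise.

{"method": "move_arm", "body": {"steps": "-0.001 0 0 0 255; -0.001 0 0 0 180; -0.001 0 0 0 100; -0.001 0 0 0 0; -0.001 0 0 0 0; -0.001 0 0 0 0; -0.001 0 0 0 0; -0.001 0 0 0 0; -0.02 0 0 0 0; -0.05 0 0 0 0"}}

```text
clock: 19.97
position: [0.3889, 0.369, 0.0742]
ee_rot: [0.013, 1.574, -0.019]
force: [-0.4, 1.4, 0.5]
width: 0.797
```

{"method": "move_arm", "body": {"steps": "-0.04 0 0 0 0; -0.08 0 0 0 0; -0.12 0 0 0 0; -0.16 0 0 0 0; -0.2 0 0 0 0; -0.24 -0.02 0 0 0; -0.24 -0.06 0 0 0; -0.24 -0.1 0 0 0; -0.24 -0.13 0 0 0; -0.24 -0.13 0 0 0"}}

```text
clock: 20.8
position: [0.3883, 0.234, 0.3164]
ee_rot: [0.022, 1.571, -0.021]
force: [0.5, 0.8, 0.1]
width: 1.002
```

```bash
python3 go.py 0.39 0.369 0.028 -1.2; python3 -c "
from h import *
save('scene','c12');save('side','s12');save('wrist','w12')
a=cv2.imread('pics/c12.png')[90:230,320:500]; cv2.imwrite('pics/c12c.png',cv2.resize(a,(771,600),interpolation=2))"
```

```text
t 20.8 pos [0.3883 0.234  0.3164] az -1.6 tilt [-1.     0.001 -0.001] F [0.5 0.8 0.1] w 92.2 j [-1.28  0.06  0.68  1.86 -0.04  1.23 -0.62]
shift [ 0.2885  0.1348 -0.0019] turn -0.0064 alt -3.148 3.135 rows 7.6 0.1
```

View pics/c12c.png

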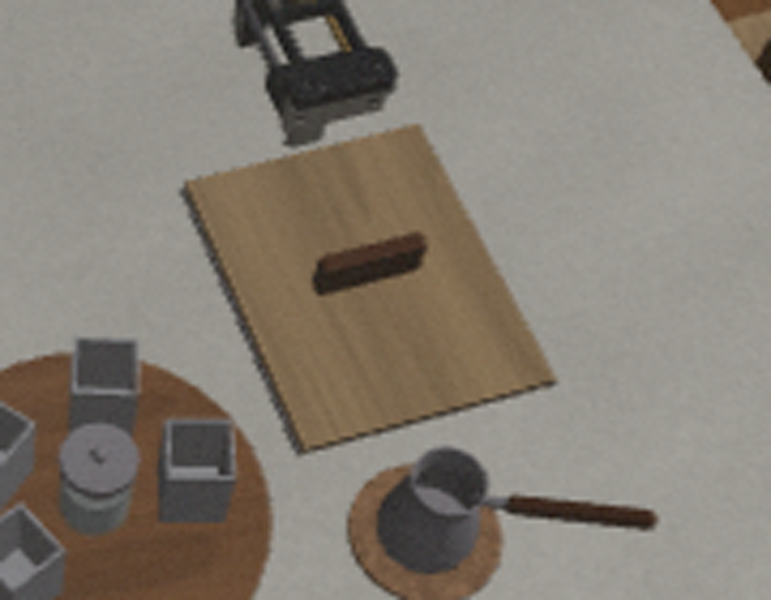

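View pics/w12.png

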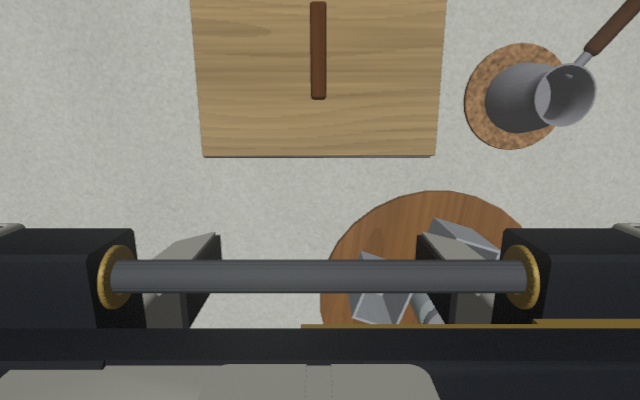

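```bash
python3 - <<'E'
from meas import *
d=ld('w12'); a=px(d,203,156.5,.016);b=px(d,435,155.5,.016); print(a,b,(a+b)/2+[0,.12,0])
for n in('c12','s12'):
    d=ld(n);P=cloud(d).reshape(-1,3);P=P[np.isfinite(P[:,0])]
    print(rect(box(P,0.15,0.58,0.22,0.55,0.012,0.022)[:,:2]))
d=ld('s12'); P=cloud(d).reshape(-1,3);P=P[np.isfinite(P[:,0])]
for n in('c12','s12'):
    d=ld(n);P=cloud(d).reshape(-1,3);P=P[np.isfinite(P[:,0])]; q=box(P,0.3,0.7,-0.48,-0.13,0.133,0.146);print('box',rect(q[:,:2]),len(q))
    tins(n)
E
```

```text
[0.23909953 0.25439328 0.016     ] [0.53680551 0.24908005 0.016     ] [0.38795252 0.37173666 0.016     ]
((390.32513427734375, 369.9826965332031), (241.8417205810547, 302.9586181640625), 88.765869140625)
((389.0538330078125, 369.2804870605469), (247.37847900390625, 299.8416442871094), 88.89897155761719)
box ((507.18292236328125, -304.08984375), (283.19439697265625, 220.05909729003906), 3.485286235809326) 572
tin [434.5  99.5] [54.9 15.3] 57.8 26
tin [482.6  83.3] [49.5 11.3] 79.8 26
tin [548.4  47.7] [62.2 37.3] 59.7 55
tin [575.6 -56.5] [13.7 32.3] 59.0 19
tin [591.6  -2.4] [15.  29.7] 85.2 16
tin [616.6 -35.6] [31.4 14.5] 86.7 17
box ((506.4026184082031, -303.5267333984375), (281.3685302734375, 222.15338134765625), 3.3655924797058105) 1028
tin [456.3 -17.1] [35.7 17.5] 83.0 21
tin [461.1  60.4] [25.6  8.7] 0.2 16
tin [472.  111.2] [ 8.6 38.2] 61.5 22
tin [506. -15.] [ 9.2 35.9] 33.5 17
tin [536.1  52.8] [62.2 61.5] 86.7 151
tin [587.  -31.2] [56.3 55.9] 20.7 72
```

View pics/c12.png

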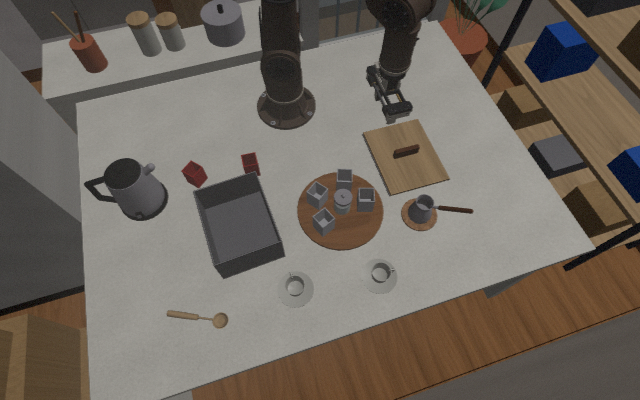

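```bash
python3 go.py 0.53 -0.12 0.36 0
```

```text
t 20.95 pos [0.3877 0.2409 0.316 ] az -1.2 tilt [-1.     0.001  0.   ] F [-0.3  1.  -0.4] w 91.8 j [-1.28  0.07  0.67  1.86 -0.05  1.23 -0.62]
shift [-0.0444 -0.3579  0.1496] turn -0.0203 alt -3.162 3.121 rows 9.4 0.2
```

{"method": "move_arm", "body": {"steps": "-0.044 -0.358 0.15 -0.02 0; -0.044 -0.358 0.15 -0.02 0; -0.044 -0.358 0.15 -0.02 0; -0.044 -0.358 0.15 -0.02 0; -0.044 -0.358 0.15 -0.02 0; -0.044 -0.358 0.15 -0.02 0; -0.044 -0.358 0.15 -0.02 0; -0.044 -0.358 0.15 -0.02 0; -0.044 -0.358 0.15 -0.02 0; -0.044 -0.358 0.15 -0.02 0"}}

```text
clock: 21.78
position: [0.5323, -0.1249, 0.36]
ee_rot: [-0.001, 1.57, -0.005]
force: [-0.2, -0.2, 0.5]
width: 1.001
```

{"method": "move_arm", "body": {"steps": "0 0 0 0 0; 0 0 0 0 0"}}

```text
clock: 21.95
position: [0.5313, -0.1203, 0.3591]
ee_rot: [-0.0, 1.572, -0.002]
force: [0.3, 1.8, 0.0]
width: 0.999
```

```bash
python3 go.py 0.53 -0.12 0.36 0; python3 -c "
from h import *
save('wrist','w13')
a=cv2.imread('pics/w13.png')[0:260,170:490]; cv2.imwrite('pics/w13c.png',cv2.resize(a,(738,600),interpolation=2))"
```

```text
t 21.95 pos [ 0.5313 -0.1203  0.3591] az -0.1 tilt [-1.    -0.001 -0.001] F [0.3 1.8 0. ] w 91.9 j [-0.61  0.29  0.98  1.6  -0.24  1.38  0.4 ]
shift [-0.0009  0.0003 -0.0013] turn -0.0009 alt -3.143 3.141 rows 0.0 0.0
```

View pics/w13c.png

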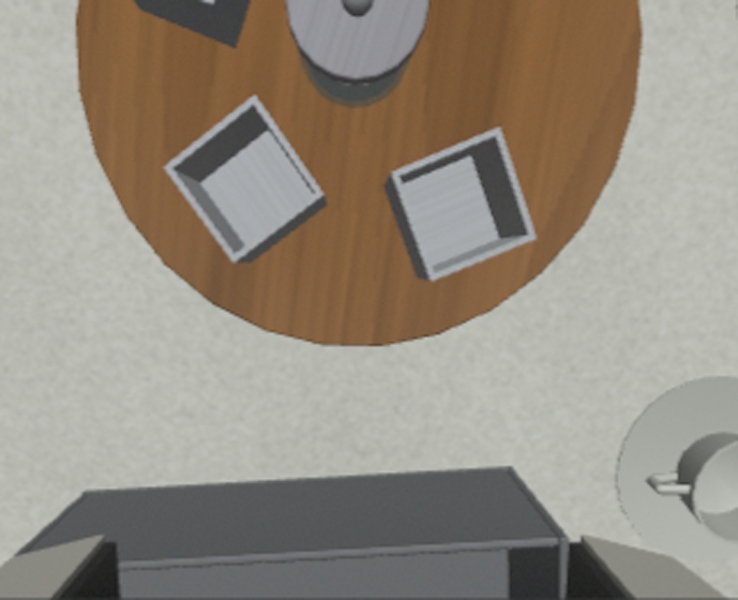

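```bash
cat >> h.py <<'E'
def tin(n,pts,ox,oy,s,z=0.108):
    d=ld(n); q=np.array([px(d,ox+u/s,oy+v/s,z)[:2] for u,v in pts]); 
    e=[q[(i+1)%4]-q[i] for i in range(4)]; a=[np.degrees(np.arctan2(v[1],v[0]))%90 for v in e]
    print(n,q.mean(0).round(4),'sides',[round(1000*np.hypot(*v),1) for v in e],'yaw',np.round(a,1))
E
python3 -c "
from h import *
tin('w13',[(388,177),(501,129),(536,239),(429,279)],170,0,2.306)
tin('w13',[(255,97),(326,195),(237,263),(165,168)],170,0,2.306)
"; python3 go.py 0.59 -0.034 0.14 22
```

```text
w13 [ 0.588  -0.0309] sides [np.float64(56.4), np.float64(52.9), np.float64(54.2), np.float64(51.2)] yaw [22.  21.1 20.2 23.6]
w13 [ 0.4849 -0.0194] sides [np.float64(54.0), np.float64(53.3), np.float64(54.2), np.float64(53.1)] yaw [37.  35.9 36.8 35.6]
t 22.0 pos [ 0.5311 -0.1191  0.3591] az 0.1 tilt [-1.    -0.    -0.001] F [-1.1 -0.4  0.1] w 92.1 j [-0.61  0.29  0.98  1.6  -0.24  1.38  0.4 ]
shift [0.2189 0.0851 0.0593] turn -0.3829 alt -3.524 2.759 rows 5.8 3.1
```

{"method": "move_arm", "body": {"steps": "0.02 0.03 0.02 -0.12 50; 0.05 0.06 0.04 -0.25 50; 0.08 0.088 0.057 -0.38 50; 0.11 0.088 0.057 -0.38 50; 0.14 0.088 0.057 -0.38 50; 0.17 0.088 0.057 -0.38 50; 0.2 0.088 0.057 -0.38 50; 0.2 0.088 0.057 -0.38 50; 0.2 0.088 0.057 -0.38 50"}}

```text
clock: 22.75
position: [0.5865, -0.0301, 0.159]
ee_rot: [-0.3, 1.553, 0.301]
force: [1.6, -0.7, 0.7]
width: 0.804
```

```bash
python3 go.py 0.588 -0.031 0.073 22; python3 -c "
from h import *
save('wrist','w14');save('side','s14')
a=cv2.imread('pics/s14.png')[120:270,240:440]; cv2.imwrite('pics/s14c.png',cv2.resize(a,(800,600),interpolation=2))"
```

```text
t 22.75 pos [ 0.5865 -0.0301  0.159 ] az 21.9 tilt [-1.     0.002 -0.003] F [ 1.6 -0.7  0.7] w 74.0 j [-0.55  0.52  0.75  1.79 -0.41  1.    0.75]
shift [ 0.086  -0.0015  0.0013] turn -0.0013 alt -3.143 3.14 rows 2.1 0.0
```

View pics/w14.png

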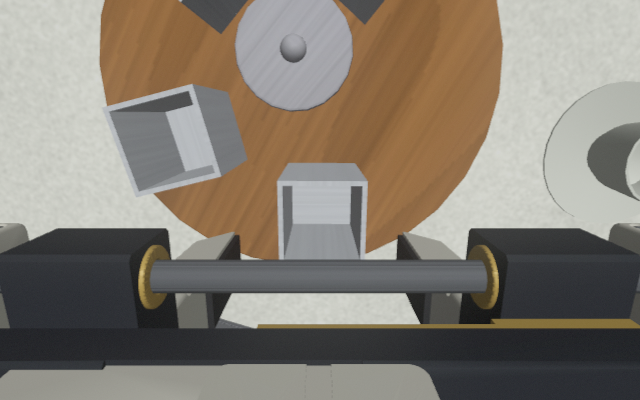

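View pics/s14c.png

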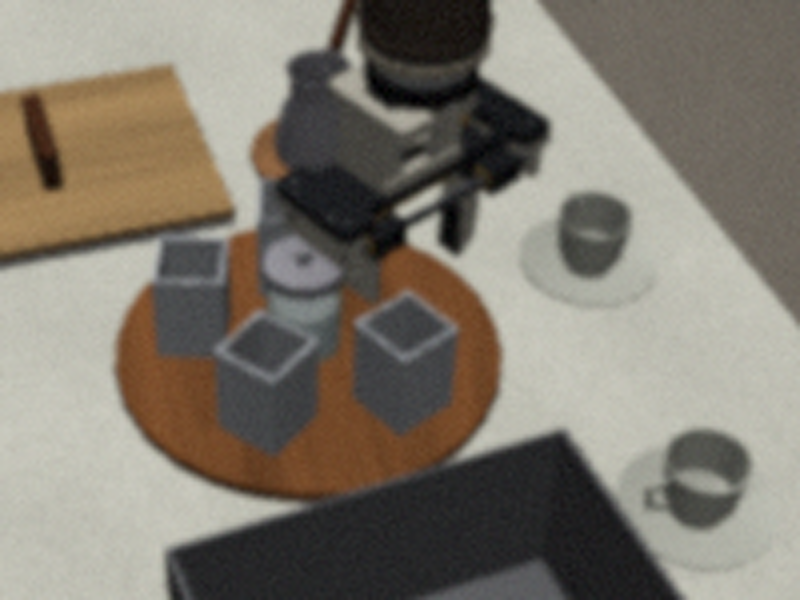

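{"method": "move_arm", "body": {"steps": "0.03 -0.001 0.0015 0 50; 0.06 -0.001 0.0015 0 50; 0.08 -0.001 0.0015 0 50; 0.086 -0.001 0.0015 0 50; 0.086 -0.001 0.0015 0 80; 0.086 -0.001 0.0015 0 110; 0.086 -0.001 0.0015 0 140; 0.086 -0.001 0.0015 0 180; 0.086 -0.001 0.0015 0 180; 0.086 -0.001 0.0015 0 180", "squeeze": 15}}

```text
clock: 23.68
position: [0.5907, -0.0329, 0.0757]
ee_rot: [-0.298, 1.547, 0.298]
force: [-1.2, 0.7, 8.9]
width: 0.589
```

```bash
python3 go.py 0.588 -0.031 0.073 22
```

```text
t 23.68 pos [ 0.5907 -0.0329  0.0757] az 21.8 tilt [-1.    -0.001  0.003] F [-1.2  0.7  8.9] w 54.2 j [-0.49  0.62  0.67  1.86 -0.51  0.84  0.83]
shift [ 0.0027  0.0027 -0.0018] turn -0.0039 alt -3.145 3.138 rows 0.1 0.0
```

{"method": "move_arm", "body": {"steps": "0 0 0 0 180; 0 0 0 0 180"}}

```text
clock: 23.85
position: [0.5906, -0.0328, 0.0757]
ee_rot: [-0.298, 1.547, 0.298]
force: [-0.8, -0.1, 8.6]
width: 0.586
```

```bash
python3 go.py 0.588 -0.031 0.073 22; python3 -c "
from h import *
save('wrist','w15');save('scene','c15');save('side','s15')
a=cv2.imread('pics/c15.png')[150:280,260:440]; cv2.imwrite('pics/c15c.png',cv2.resize(a,(800,578),interpolation=2))
a=cv2.imread('pics/s15.png')[120:270,240:440]; cv2.imwrite('pics/s15c.png',cv2.resize(a,(800,600),interpolation=2))"
```

```text
t 23.85 pos [ 0.5906 -0.0328  0.0757] az 21.8 tilt [-1.    -0.001  0.003] F [-0.8 -0.1  8.6] w 53.9 j [-0.49  0.62  0.67  1.86 -0.51  0.84  0.83]
shift [ 0.0027  0.0027 -0.0018] turn -0.0039 alt -3.145 3.138 rows 0.1 0.0
```

View pics/c15c.png

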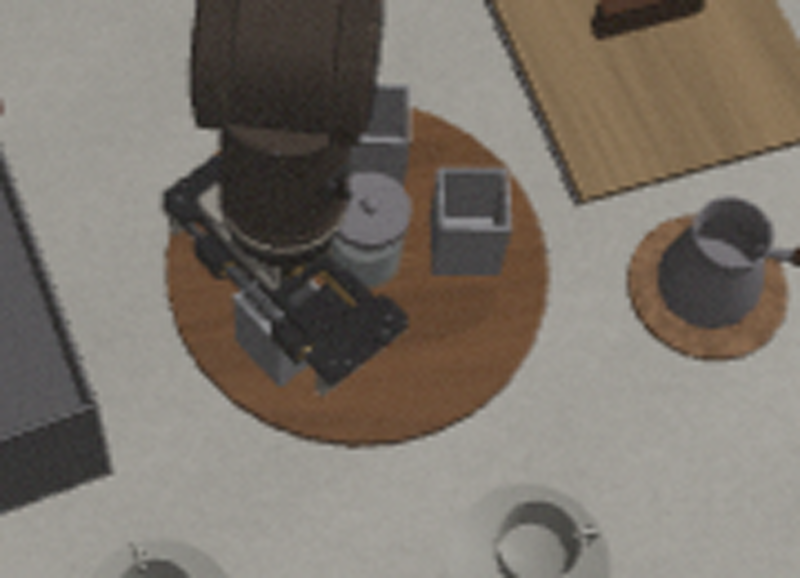

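View pics/s15c.png

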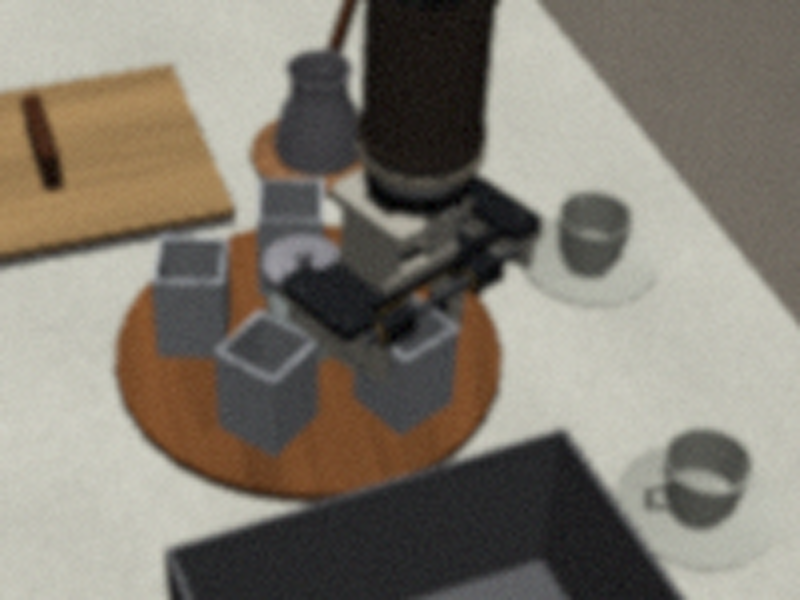

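{"method": "move_arm", "body": {"steps": "-0.005 0 0 0 180; -0.015 0 0 0 180; -0.035 0 0 0 180; -0.065 0 0 0 180; -0.1 0 0 0 180; -0.135 0 0 0 180; -0.16 0 0 0 180; -0.16 0 0 0 180"}}

```text
clock: 24.67
position: [0.5919, -0.0339, 0.2403]
ee_rot: [-0.298, 1.542, 0.296]
force: [1.3, -0.6, -1.1]
width: 0.588
```

```bash
python3 go.py 0.575 -0.253 0.24 2.9; python3 -c "
from h import *
save('wrist','w16');save('side','s16')
a=cv2.imread('pics/s16.png')[70:270,240:500]; cv2.imwrite('pics/s16c.png',cv2.resize(a,(780,600),interpolation=2))
b=R.from_euler('z',2.9,degrees=True).as_matrix()[:2,:2]
for sx in(1,-1):
  for sy in (1,-1): print(sx,sy,np.array([.507,-.303])+b@[sx*.068,sy*.05])"
```

```text
t 24.67 pos [ 0.5919 -0.0339  0.2403] az 21.7 tilt [-1.    -0.003  0.008] F [ 1.3 -0.6 -1.1] w 54.1 j [-0.59  0.44  0.81  1.69 -0.35  1.15  0.69]
shift [ 0.     -0.1973 -0.0968] turn 0.3286 alt -2.813 3.47 rows 5.3 2.6
1 1 [ 0.57238327 -0.24962371]
1 -1 [ 0.57744256 -0.34949565]
-1 1 [ 0.43655744 -0.25650435]
-1 -1 [ 0.44161673 -0.35637629]
```

View pics/s16c.png

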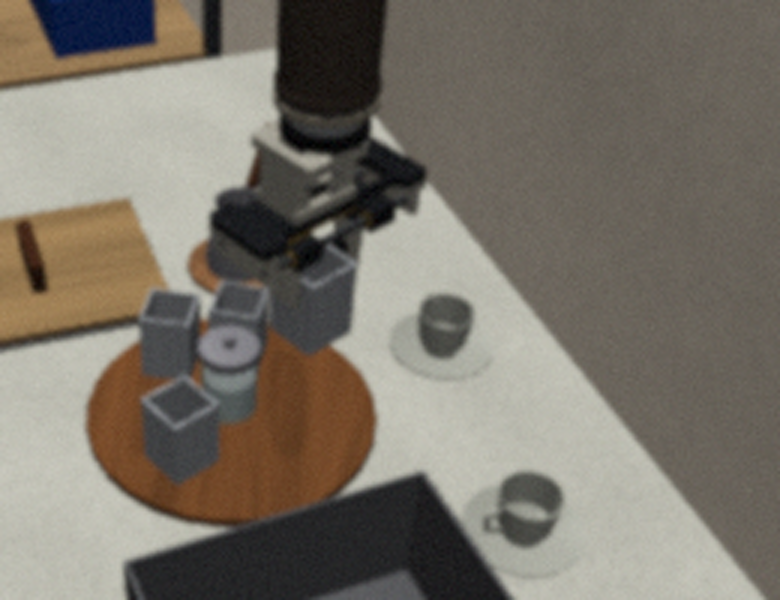

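View pics/w16.png

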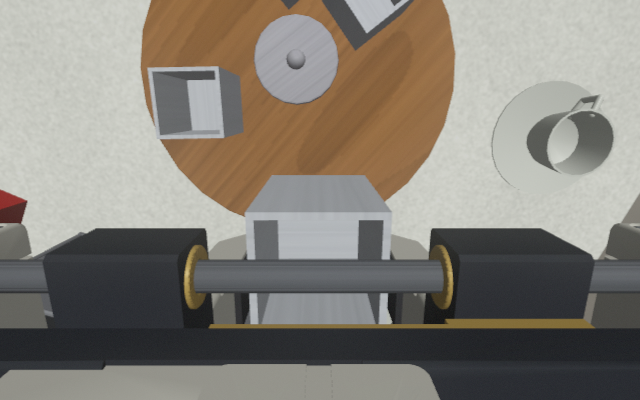

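```bash
python3 go.py 0.577 -0.349 0.23 2.9
```

```text
t 24.77 pos [ 0.5898 -0.0329  0.2354] az 21.8 tilt [-1.    -0.     0.003] F [ 0.2  0.6 -1.8] w 54.1 j [-0.59  0.45  0.81  1.7  -0.35  1.15  0.69]
shift [ 0.0052 -0.2889 -0.1291] turn 0.3293 alt -2.812 3.471 rows 7.6 2.6
```

{"method": "move_arm", "body": {"steps": "0 -0.035 -0.016 0.1 180; 0 -0.07 -0.031 0.2 180; 0 -0.105 -0.047 0.3 180; 0 -0.14 -0.063 0.329 180; 0 -0.175 -0.078 0.329 180; 0 -0.21 -0.094 0.329 180; 0 -0.245 -0.11 0.329 180; 0.005 -0.275 -0.123 0.329 180; 0.005 -0.289 -0.129 0.329 180; 0.005 -0.289 -0.129 0.329 180"}}

```text
clock: 25.6
position: [0.5736, -0.3538, 0.2273]
ee_rot: [-0.036, 1.574, 0.033]
force: [-0.9, -0.4, -0.8]
width: 0.587
```

```bash
python3 go.py 0.577 -0.349 0.09 2.9
```

```text
t 25.6 pos [ 0.5736 -0.3538  0.2273] az 2.5 tilt [-1.    -0.001 -0.003] F [-0.9 -0.4 -0.8] w 54.0 j [-0.02  0.62  0.84  1.48 -0.47  1.25  0.92]
shift [0.1372 0.0049 0.0041] turn -0.0065 alt -3.148 3.135 rows 3.3 0.1
```

{"method": "move_arm", "body": {"steps": "0.02 0.002 0.002 0 180; 0.05 0.002 0.002 0 180; 0.08 0.002 0.002 0 180; 0.11 0.002 0.002 0 180; 0.132 0.002 0.002 0 180; 0.132 0.002 0.002 0 180; 0.132 0.002 0.002 0 60; 0.132 0.002 0.002 0 60; 0.132 0.002 0.002 0 60; 0.132 0.002 0.002 0 60"}}

```text
clock: 26.43
position: [0.5794, -0.3474, 0.0986]
ee_rot: [-0.041, 1.568, 0.039]
force: [-0.4, 1.0, 0.2]
width: 0.76
```

```bash
python3 go.py 0.53 -0.12 0.36 0
```

```text
t 26.43 pos [ 0.5794 -0.3474  0.0986] az 2.9 tilt [-1.    -0.001  0.002] F [-0.4  1.   0.2] w 69.9 j [ 0.01  0.74  0.76  1.62 -0.57  1.02  1.  ]
shift [-0.2618  0.2293 -0.0371] turn 0.0511 alt -3.091 3.193 rows 8.4 0.4
```

Up, and to a look pose over the turntable.

{"method": "move_arm", "body": {"steps": "-0.04 0 0 0 60; -0.08 0 0 0 60; -0.12 0 0 0 60; -0.16 0.03 -0.005 0.05 60; -0.2 0.06 -0.01 0.05 60; -0.23 0.09 -0.015 0.05 50; -0.26 0.12 -0.02 0.05 50; -0.262 0.16 -0.026 0.05 50; -0.262 0.2 -0.033 0.05 50; -0.262 0.229 -0.037 0.05 50"}}

```text
clock: 27.27
position: [0.5298, -0.1202, 0.3609]
ee_rot: [0.001, 1.567, -0.0]
force: [1.5, 1.9, 0.6]
width: 0.809
```

{"method": "move_arm", "body": {"steps": "0 0 0 0 50; 0 0 0 0 50"}}

```text
clock: 27.43
position: [0.5305, -0.1168, 0.3598]
ee_rot: [-0.004, 1.569, 0.008]
force: [0.8, -0.8, -0.2]
width: 0.805
```

```bash
python3 go.py 0.53 -0.12 0.36 0; python3 -c "
from h import *
save('wrist','w17'); save('scene','c17'); save('side','s17')
a=cv2.imread('pics/w17.png')[0:260,170:490]; cv2.imwrite('pics/w17c.png',cv2.resize(a,(738,600),interpolation=2))"
```

```text
t 27.43 pos [ 0.5305 -0.1168  0.3598] az 0.5 tilt [-1.     0.002  0.002] F [ 0.8 -0.8 -0.2] w 74.1 j [-0.62  0.28  0.99  1.61 -0.24  1.38  0.41]
shift [-0.0002 -0.0032 -0.0005] turn 0.0079 alt -3.134 3.149 rows 0.1 0.1
```

View pics/w17.png

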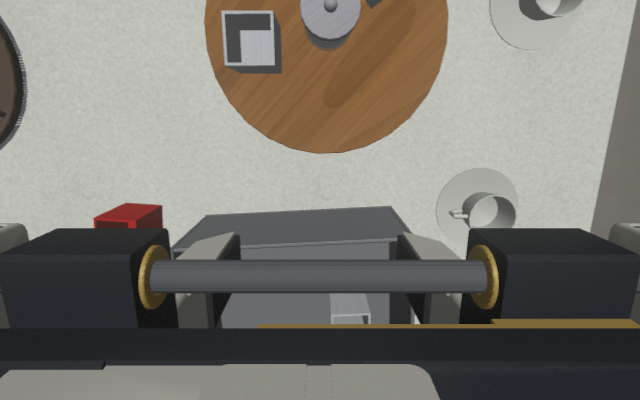

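View pics/w17c.png

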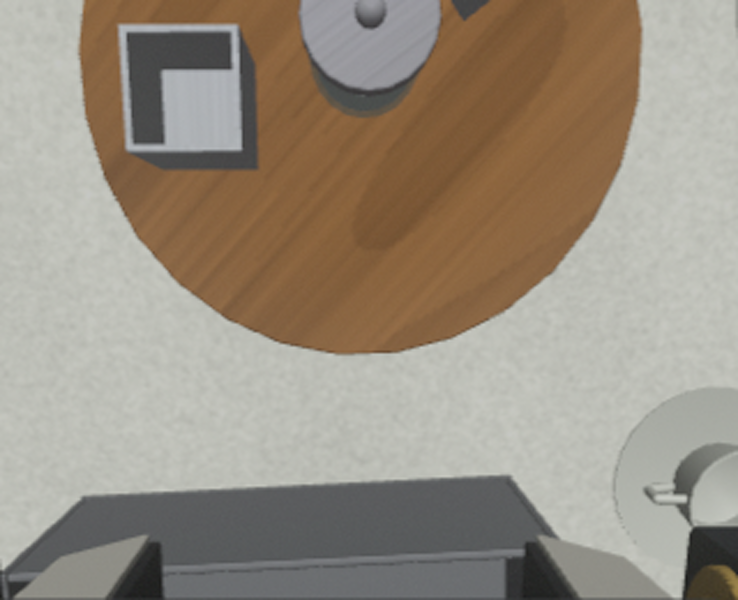

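View pics/s17.png

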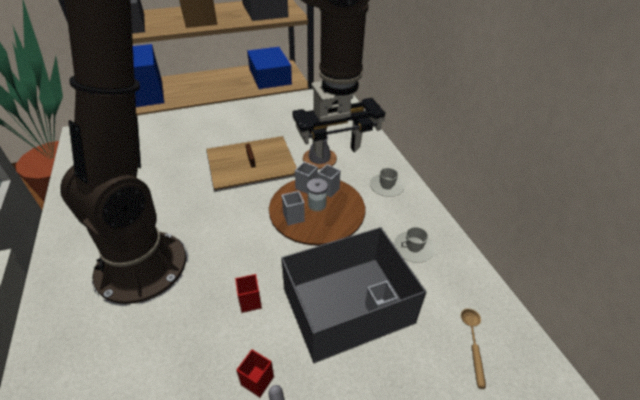

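```bash
python3 -c "
from h import *
tin('w17',[(118,25),(239,25),(243,151),(126,151)],170,0,2.306)
save('wrist','w18'); save('scene','c18')
a=ld('w17')['img'].astype(int);b=ld('w18')['img'].astype(int); dd=abs(a-b).sum(2)[:230]; print((dd>60).sum(), dd.mean())
i=ld('c18')['img'][150:280,260:440]; cv2.imwrite('pics/c18c.png',cv2.resize(i,(800,578),interpolation=2))"; python3 go.py 0.53 -0.12 0.36 0
```

```text
w17 [0.455  0.0251] sides [np.float64(54.8), np.float64(53.8), np.float64(54.9), np.float64(53.8)] yaw [0.5 0.7 0.5 0.7]
8174 17.98680027173913
t 27.68 pos [ 0.5298 -0.1226  0.3591] az -0.1 tilt [-1.    -0.001  0.001] F [-0.3 -0.6 -0.8] w 74.0 j [-0.61  0.29  0.99  1.61 -0.24  1.38  0.41]
shift [-0.0009  0.0026  0.0002] turn -0.0024 alt -3.144 3.139 rows 0.1 0.0
```

View pics/c18c.png

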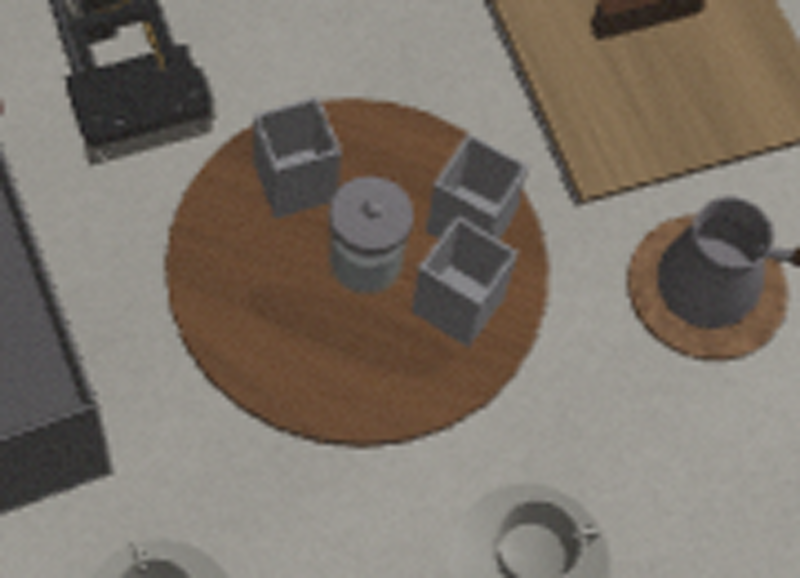

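```bash
python3 -c "
from h import *
a=ld('c17');b=ld('c18');
for n in (a,b): 
  pass
A=a['img'].astype(int)[160:250,290:390];B=b['img'].astype(int)[160:250,290:390];dd=abs(A-B).sum(2);print((dd>60).sum(),dd.mean())
A=a['img'].astype(int)[260:300,100:200];B=b['img'].astype(int)[260:300,100:200];print(abs(A-B).sum(2).mean())
i=a['img'][150:280,260:440]; cv2.imwrite('pics/c17c.png',cv2.resize(i,(800,578),interpolation=2))
S=lambda u,v: (u,v)
tin('c18',[(253,118),(318,100),(341,150),(273,166)],260,150,4.444)
tin('c18',[(463,139),(527,168),(500,215),(432,185)],260,150,4.444)
tin('c18',[(461,218),(517,255),(472,304),(415,263)],260,150,4.444)
"
```

```text
60 6.881777777777778
4.12575
c18 [0.4559 0.0243] sides [np.float64(54.1), np.float64(48.9), np.float64(55.0), np.float64(46.2)] yaw [89.8  2.6 87.1  1.7]
c18 [0.5369 0.1474] sides [np.float64(54.8), np.float64(47.5), np.float64(57.2), np.float64(48.8)] yaw [43.6 42.2 44.7 39.5]
c18 [0.6006 0.1109] sides [np.float64(51.5), np.float64(54.6), np.float64(53.3), np.float64(53.1)] yaw [34.  30.3 32.2 28.2]
```

View pics/c17c.png

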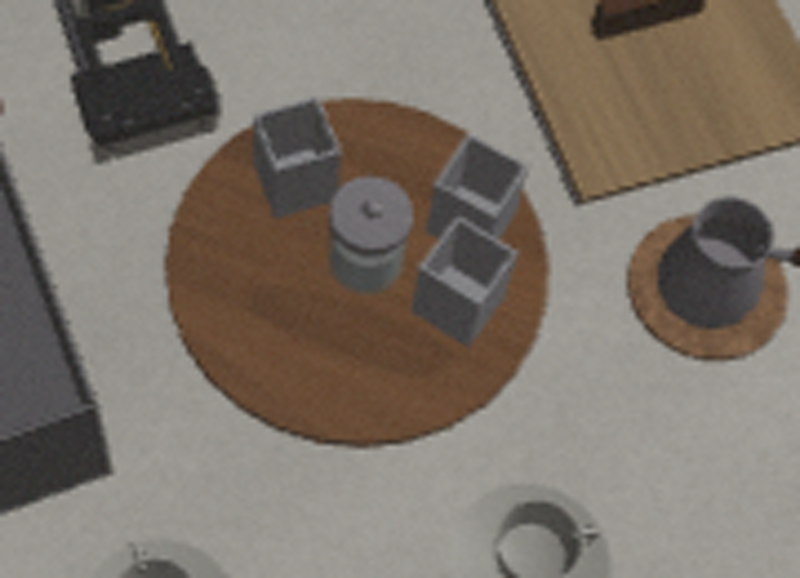

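```bash
python3 go.py 0.455 0.025 0.17 -89.4
```

```text
t 27.68 pos [ 0.5298 -0.1226  0.3591] az -0.1 tilt [-1.    -0.001  0.001] F [-0.3 -0.6 -0.8] w 74.0 j [-0.61  0.29  0.99  1.61 -0.24  1.38  0.41]
shift [ 0.189   0.1475 -0.0753] turn 1.5579 alt -1.584 4.7 rows 6.0 12.5
```

{"method": "move_arm", "body": {"steps": "0 0.02 -0.01 1.558 45; 0 0.04 -0.02 1.558 45; 0.02 0.06 -0.03 1.558 45; 0.04 0.08 -0.04 1.558 45; 0.06 0.1 -0.05 1.558 45; 0.08 0.12 -0.06 1.558 45; 0.1 0.14 -0.07 1.558 45; 0.12 0.1475 -0.075 1.558 45; 0.14 0.1475 -0.075 1.558 45; 0.15 0.1475 -0.075 1.558 45"}}

```text
clock: 28.52
position: [0.454, 0.0264, 0.207]
ee_rot: [0.973, 1.343, -0.976]
force: [-0.4, -0.4, -0.2]
width: 0.823
```

```bash
python3 go.py 0.455 0.025 0.17 -89.4
```

```text
t 28.52 pos [0.454  0.0264 0.207 ] az -72.0 tilt [-1.    -0.002 -0.   ] F [-0.4 -0.4 -0.2] w 75.7 j [-1.12  0.32  1.23  2.05 -0.36  1.01 -0.97]
shift [0.037  0.0006 0.0017] turn 0.3042 alt -2.837 3.446 rows 0.9 2.4
```

{"method": "move_arm", "body": {"steps": "0.01 0 0 0.3 45; 0.02 0 0 0.3 45; 0.037 0 0 0.3 45; 0.037 0 0 0.3 45; 0.037 0 0 0.3 45"}}

```text
clock: 28.93
position: [0.4548, 0.0253, 0.1716]
ee_rot: [1.192, 1.219, -1.196]
force: [0.2, -0.3, 0.3]
width: 0.821
```

```bash
python3 go.py 0.455 0.025 0.075 -89.4;python3 -c "
from h import *
save('wrist','w19')"
```

```text
t 28.93 pos [0.4548 0.0253 0.1716] az -88.8 tilt [-1.    -0.001  0.002] F [ 0.2 -0.3  0.3] w 75.5 j [-1.08  0.41  1.23  2.1  -0.48  0.95 -1.14]
shift [0.0966 0.0004 0.0002] turn 0.0104 alt -3.131 3.152 rows 2.3 0.1
```

View pics/w19.png

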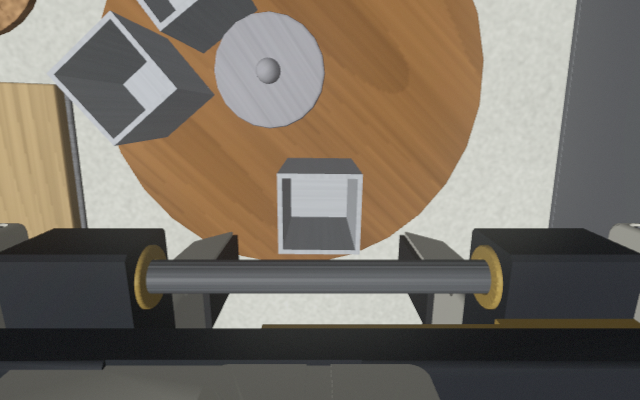

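```bash
python3 -c "
from h import *
tin('w19',[(277,174),(362,174),(360,253.5),(279,253.5)],0,0,1)
tin('w19',[(111,13),(174,84),(118,143),(52,74)],0,0,1)"
```

```text
w19 [0.4543 0.025 ] sides [np.float64(53.4), np.float64(53.5), np.float64(53.9), np.float64(53.5)] yaw [1.2 1.5 1.2 1. ]
w19 [0.5347 0.148 ] sides [np.float64(49.7), np.float64(51.3), np.float64(52.1), np.float64(51.1)] yaw [41.  43.6 40.8 40.9]
```

Exactly on. Descend and grip, but slightly higher than before (z 0.078) so no residual down-force.

{"method": "move_arm", "body": {"steps": "0.03 0 0 0 45; 0.06 0 0 0 45; 0.085 0 0 0 45; 0.093 0 0 0 45; 0.093 0 0 0 45; 0.093 0 0 0 80; 0.093 0 0 0 110; 0.093 0 0 0 180; 0.093 0 0 0 180; 0.093 0 0 0 180"}}

```text
clock: 29.82
position: [0.4558, 0.027, 0.0798]
ee_rot: [1.194, 1.219, -1.191]
force: [-2.0, -0.9, 9.1]
width: 0.588
```

{"method": "move_arm", "body": {"steps": "0 0 0 0 180; 0 0 0 0 180; -0.01 0 0 0 180; -0.03 0 0 0 180; -0.06 0 0 0 180; -0.1 0 0 0 180; -0.13 0 0 0 180; -0.155 0 0 0 180; -0.155 0 0 0 180"}}

```text
clock: 30.57
position: [0.4573, 0.026, 0.2383]
ee_rot: [1.198, 1.216, -1.188]
force: [0.8, -0.2, -1.1]
width: 0.586
```

```bash
python3 go.py 0.572 -0.250 0.23 -87.1;python3 -c "
from h import *
save('scene','c20')
i=ld('c20')['img'][150:280,260:440]; cv2.imwrite('pics/c20c.png',cv2.resize(i,(800,578),interpolation=2))"
```

```text
t 30.57 pos [0.4573 0.026  0.2383] az -88.8 tilt [-1.     0.006 -0.002] F [ 0.8 -0.2 -1.1] w 53.9 j [-1.19  0.28  1.29  2.01 -0.31  1.07 -1.31]
shift [0.0084 0.1089 0.2783] turn -0.0299 alt -3.171 3.112 rows 7.2 0.2
```

View pics/c20c.png

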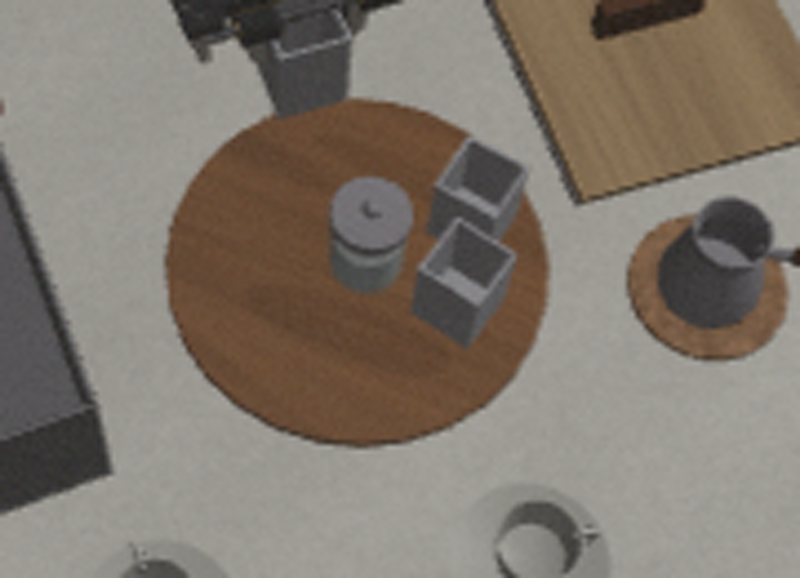

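{"method": "move_arm", "body": {"steps": "0 0.01 0.03 -1.6 180; 0 0.02 0.06 -1.6 180; 0 0.04 0.09 -1.6 180; 0 0.05 0.12 -1.6 180; 0 0.06 0.15 -1.6 180; 0 0.075 0.18 -1.6 180; 0 0.085 0.21 -1.6 180; 0 0.095 0.24 -1.6 180; 0.005 0.105 0.265 -1.6 180; 0.008 0.109 0.278 -1.6 180"}}

```text
clock: 31.45
position: [0.5694, -0.2525, 0.2243]
ee_rot: [0.24, 1.559, -0.242]
force: [0.2, 0.2, -1.4]
width: 0.589
```

```bash
python3 go.py 0.572 -0.250 0.22 2.9
```

```text
t 31.45 pos [ 0.5694 -0.2525  0.2243] az -17.6 tilt [-1.    -0.002 -0.001] F [ 0.2  0.2 -1.4] w 54.2 j [-0.15  0.5   0.74  1.62 -0.36  1.16  0.36]
shift [0.0043 0.0031 0.0017] turn -0.3576 alt -3.499 2.784 rows 0.1 2.9
```

{"method": "move_arm", "body": {"steps": "0.01 0.002 0.001 -0.357 180; 0.02 0.002 0.001 -0.357 180; 0.04 0.002 0.001 -0.357 180; 0.07 0.002 0.001 -0.357 180; 0.1 0.002 0.001 -0.357 180; 0.13 0.002 0.001 -0.357 180; 0.132 0.002 0.001 -0.357 180; 0.132 0.002 0.001 -0.357 60; 0.132 0.002 0.001 -0.357 60; 0.132 0.002 0.001 -0.357 60"}}

```text
clock: 32.28
position: [0.5726, -0.248, 0.0957]
ee_rot: [-0.038, 1.568, 0.036]
force: [-0.1, -0.5, 1.0]
width: 0.741
```

```bash
python3 go.py 0.58 -0.02 0.33 0
```

```text
t 32.28 pos [ 0.5726 -0.248   0.0957] az 2.7 tilt [-1.    -0.001  0.002] F [-0.1 -0.5  1. ] w 68.2 j [-0.05  0.61  0.57  1.75 -0.41  0.89  0.74]
shift [-0.2346  0.2271  0.0187] turn 0.0469 alt -3.095 3.189 rows 7.8 0.4
```

```bash
python3 go.py 0.61 0.06 0.30 42
```

```text
t 32.28 pos [ 0.5726 -0.248   0.0957] az 2.7 tilt [-1.    -0.001  0.002] F [-0.1 -0.5  1. ] w 68.2 j [-0.05  0.61  0.57  1.75 -0.41  0.89  0.74]
shift [-0.2046  0.3056  0.0523] turn -0.6861 alt -3.828 2.455 rows 8.9 5.5
```

{"method": "move_arm", "body": {"steps": "-0.04 0 0 0 60; -0.08 0 0 0 60; -0.12 0 0 0 60; -0.15 0.03 0.005 -0.12 55; -0.18 0.06 0.01 -0.24 50; -0.205 0.1 0.02 -0.36 50; -0.205 0.14 0.025 -0.48 50; -0.205 0.18 0.03 -0.6 50; -0.205 0.22 0.035 -0.686 50; -0.205 0.26 0.045 -0.686 50"}}

```text
clock: 33.12
position: [0.6035, 0.0132, 0.3017]
ee_rot: [-0.577, 1.489, 0.576]
force: [1.0, -0.5, 0.1]
width: 0.803
```

```bash
python3 go.py 0.61 0.06 0.30 42
```

```text
t 33.12 pos [0.6035 0.0132 0.3017] az 42.3 tilt [-1.    -0.002  0.004] F [ 1.  -0.5  0.1] w 73.9 j [-0.43  0.36  0.45  1.54 -0.16  1.27  0.78]
shift [0.0018 0.0303 0.0363] turn 0.005 alt -3.137 3.147 rows 1.1 0.0
```

{"method": "move_arm", "body": {"steps": "0.002 0.03 0.036 0.005 50; 0.002 0.03 0.036 0.005 50; 0.002 0.03 0.036 0.005 50; 0.002 0.03 0.036 0.005 50"}}

```text
clock: 33.45
position: [0.6106, 0.0581, 0.2982]
ee_rot: [-0.571, 1.493, 0.569]
force: [0.4, -1.4, 0.8]
width: 0.801
```

```bash
python3 -c "
from h import *
save('wrist','w21');save('side','s21')"; python3 go.py 0.537 0.146 0.16 42
```

```text
t 33.55 pos [0.6105 0.0562 0.298 ] az 41.6 tilt [-1.    -0.002  0.001] F [ 0.4 -1.2 -0. ] w 74.0 j [-0.49  0.38  0.44  1.52 -0.17  1.27  0.7 ]
shift [0.1378 0.1161 0.0045] turn -0.0073 alt -3.149 3.134 rows 4.3 0.1
```

View pics/w21.png

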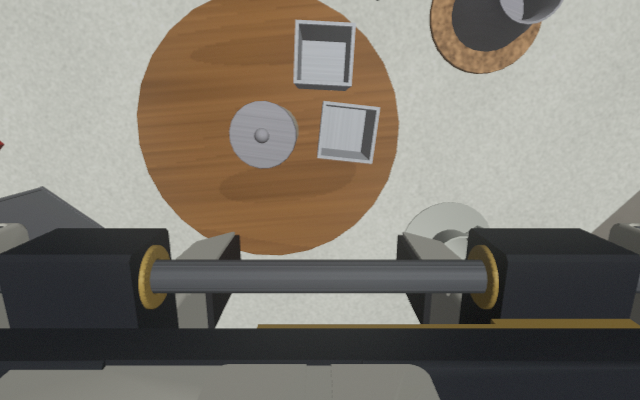

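View pics/s21.png

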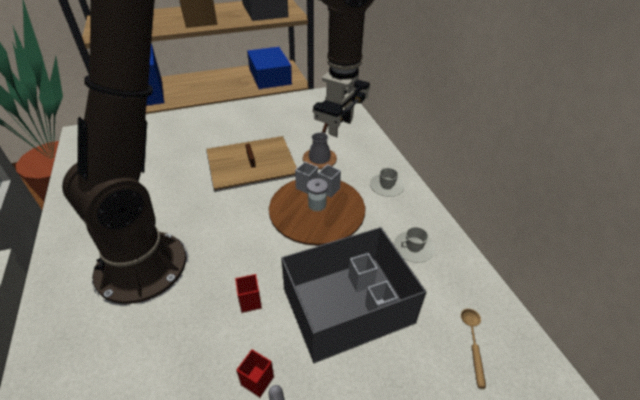

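```bash
python3 -c "
from h import *
tin('w21',[(296,20),(355,22),(351,90),(294,85)],0,0,1)
tin('w21',[(325,102),(379,107),(371,163),(318,157)],0,0,1)
i=ld('w21')['img'][0:180,240:420]; cv2.imwrite('pics/w21c.png',cv2.resize(i,(600,600),interpolation=2))"
```

```text
w21 [0.5369 0.1488] sides [np.float64(52.7), np.float64(58.1), np.float64(53.3), np.float64(55.3)] yaw [40.  39.5 37.  39. ]
w21 [0.601  0.1124] sides [np.float64(51.2), np.float64(53.4), np.float64(52.3), np.float64(52.1)] yaw [36.7 35.7 35.3 34.5]
```

View pics/w21c.png

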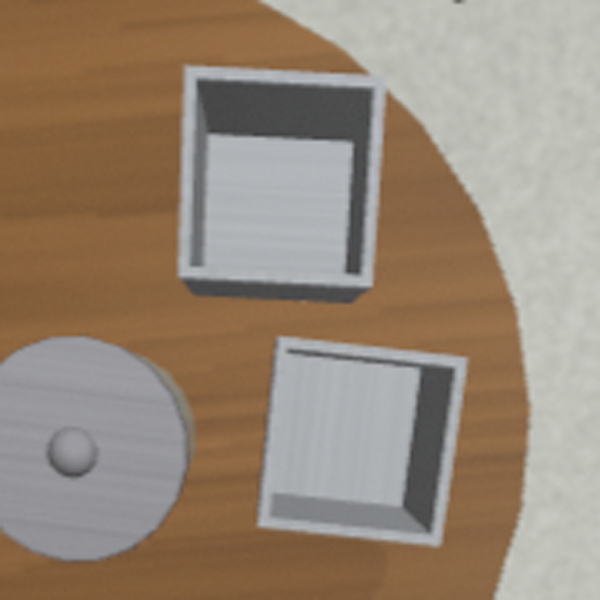

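```bash
python3 -c "
from h import *
tin('w21',[(184,65),(385,75),(371,288),(179,277)],240,0,3.3333)
tin('w21',[(281,338),(468,357),(440,547),(257,527)],240,0,3.3333)"; python3 go.py 0.537 0.147 0.16 38.5
```

```text
w21 [0.5361 0.1497] sides [np.float64(53.9), np.float64(54.5), np.float64(53.7), np.float64(54.0)] yaw [39.2 39.1 38.6 39.4]
w21 [0.6014 0.1122] sides [np.float64(53.2), np.float64(54.4), np.float64(54.2), np.float64(53.8)] yaw [36.2 35.5 35.5 34.5]
t 33.55 pos [0.6105 0.0562 0.298 ] az 41.6 tilt [-1.    -0.002  0.001] F [ 0.4 -1.2 -0. ] w 74.0 j [-0.49  0.38  0.44  1.52 -0.17  1.27  0.7 ]
shift [0.1378 0.1169 0.0051] turn 0.0538 alt -3.088 3.195 rows 4.3 0.4
```

{"method": "move_arm", "body": {"steps": "0.01 0.04 0.002 0.02 50; 0.03 0.08 0.004 0.047 50; 0.06 0.119 0.006 0.047 50; 0.09 0.119 0.006 0.047 50; 0.12 0.119 0.006 0.047 50; 0.138 0.119 0.006 0.047 50; 0.138 0.119 0.006 0.047 50; 0.138 0.119 0.006 0.047 50"}}

```text
clock: 34.22
position: [0.5358, 0.1494, 0.1591]
ee_rot: [-0.532, 1.506, 0.531]
force: [1.4, -0.3, 0.8]
width: 0.8
```

```bash
python3 go.py 0.536 0.149 0.078 39; python3 -c "
from h import *
save('wrist','w22')"
```

```text
t 34.22 pos [0.5358 0.1494 0.1591] az 38.9 tilt [-1.    -0.    -0.001] F [ 1.4 -0.3  0.8] w 73.6 j [-0.65  0.4   0.38  1.85 -0.18  0.92  0.49]
shift [ 0.0811 -0.0004 -0.    ] turn -0.002 alt -3.144 3.14 rows 1.9 0.0
```

View pics/w22.png

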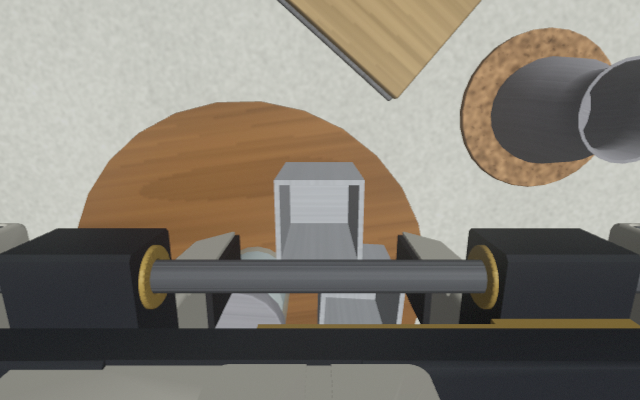

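{"method": "move_arm", "body": {"steps": "0.03 0 0 0 50; 0.06 0 0 0 50; 0.078 0 0 0 50; 0.081 0 0 0 50; 0.081 0 0 0 80; 0.081 0 0 0 110; 0.081 0 0 0 180; 0.081 0 0 0 180; 0.081 0 0 0 180; 0.081 0 0 0 180"}}

```text
clock: 35.1
position: [0.537, 0.1512, 0.0795]
ee_rot: [-0.533, 1.501, 0.533]
force: [-0.3, -0.6, 9.8]
width: 0.583
```

{"method": "move_arm", "body": {"steps": "0 0 0 0 180; -0.01 0 0 0 180; -0.03 0 0 0 180; -0.06 0 0 0 180; -0.1 0 0 0 180; -0.13 0 0 0 180; -0.155 0 0 0 180; -0.155 0 0 0 180"}}

```text
clock: 35.77
position: [0.5383, 0.1515, 0.2392]
ee_rot: [-0.531, 1.495, 0.533]
force: [0.1, 1.1, -1.3]
width: 0.587
```

```bash
python3 go.py 0.437 -0.256 0.23 2.9; python3 -c "
from h import *
save('wrist','w23');save('scene','c23')
i=ld('c23')['img'][130:280,240:440]; cv2.imwrite('pics/c23c.png',cv2.resize(i,(800,600),interpolation=2))"
```

```text
t 35.77 pos [0.5383 0.1515 0.2392] az 39.0 tilt [-1.    -0.002  0.009] F [ 0.1  1.1 -1.3] w 54.0 j [-0.68  0.32  0.41  1.75 -0.14  1.09  0.46]
shift [ 0.0068 -0.2529 -0.3352] turn 0.6301 alt -2.512 3.772 rows 10.1 5.0
```

View pics/c23c.png

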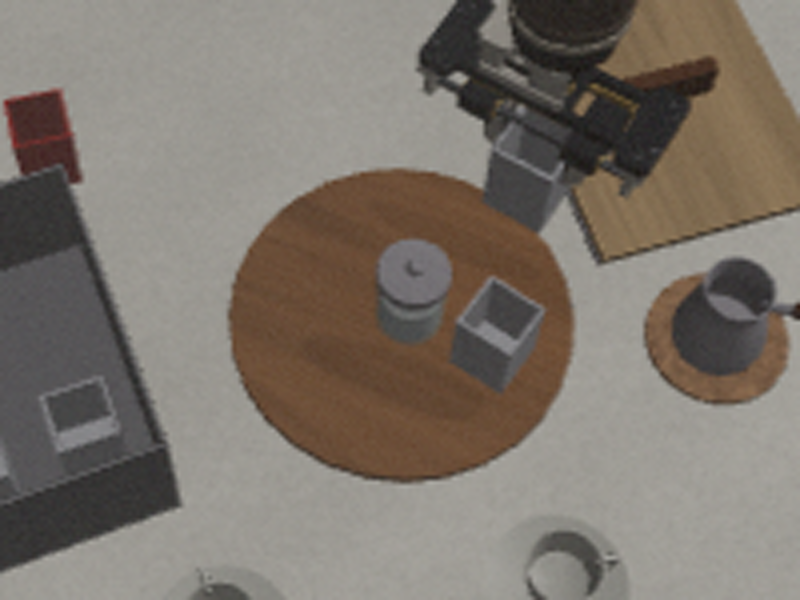

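{"method": "move_arm", "body": {"steps": "0 -0.02 -0.025 0.1 180; 0 -0.045 -0.06 0.2 180; 0 -0.07 -0.093 0.3 180; 0 -0.095 -0.127 0.4 180; 0 -0.12 -0.16 0.5 180; 0 -0.145 -0.193 0.63 180; 0 -0.17 -0.227 0.63 180; 0 -0.195 -0.26 0.63 180; 0 -0.22 -0.293 0.63 180; 0 -0.245 -0.325 0.63 180"}}

```text
clock: 36.7
position: [0.4357, -0.2451, 0.2319]
ee_rot: [-0.04, 1.572, 0.041]
force: [1.1, 0.2, -0.9]
width: 0.586
```

```bash
python3 go.py 0.437 -0.256 0.095 2.9
```

```text
t 36.7 pos [ 0.4357 -0.2451  0.2319] az 3.0 tilt [-1.     0.001 -0.002] F [ 1.1  0.2 -0.9] w 54.0 j [-0.17  0.25  0.72  1.9  -0.19  1.05  0.68]
shift [ 0.1369 -0.0111  0.001 ] turn 0.0009 alt -3.141 3.142 rows 3.3 0.0
```

{"method": "move_arm", "body": {"steps": "0.01 -0.011 0.001 0 180; 0.03 -0.011 0.001 0 180; 0.06 -0.011 0.001 0 180; 0.1 -0.011 0.001 0 180; 0.135 -0.011 0.001 0 180; 0.135 -0.011 0.001 0 180; 0.135 -0.011 0.001 0 60; 0.135 -0.011 0.001 0 60; 0.135 -0.011 0.001 0 60; 0.135 -0.011 0.001 0 60"}}

```text
clock: 37.53
position: [0.4403, -0.2555, 0.0997]
ee_rot: [-0.041, 1.567, 0.039]
force: [-0.7, -0.6, -0.1]
width: 0.76
```

```bash
python3 go.py 0.6 -0.01 0.3 35.5
```

```text
t 37.53 pos [ 0.4403 -0.2555  0.0997] az 2.9 tilt [-1.    -0.001  0.003] F [-0.7 -0.6 -0.1] w 69.9 j [-0.04  0.45  0.62  2.04 -0.38  0.76  0.86]
shift [-0.2     0.2367  0.1728] turn -0.5683 alt -3.71 2.573 rows 8.5 4.5
```

```bash
python3 go.py 0.515 0.05 0.3 -54.5
```

```text
t 37.53 pos [ 0.4403 -0.2555  0.0997] az 2.9 tilt [-1.    -0.001  0.003] F [-0.7 -0.6 -0.1] w 69.9 j [-0.04  0.45  0.62  2.04 -0.38  0.76  0.86]
shift [-0.2004  0.301   0.091 ] turn 1.0025 alt -2.139 4.144 rows 8.9 8.0
```

{"method": "move_arm", "body": {"steps": "-0.04 0 0 0 60; -0.08 0 0 0 60; -0.12 0 0 0.1 60; -0.16 0.03 0.01 0.22 55; -0.2 0.06 0.02 0.34 50; -0.2 0.1 0.03 0.46 50; -0.2 0.14 0.045 0.58 50; -0.2 0.18 0.06 0.7 50; -0.2 0.22 0.07 0.82 50; -0.2 0.26 0.08 0.94 50"}}

```text
clock: 38.37
position: [0.4958, -0.0374, 0.2988]
ee_rot: [0.636, 1.474, -0.632]
force: [1.7, -0.7, -0.6]
width: 0.801
```

```bash
python3 go.py 0.515 0.05 0.3 -54.5
```

```text
t 38.37 pos [ 0.4958 -0.0374  0.2988] az -46.5 tilt [-1.     0.003  0.001] F [ 1.7 -0.7 -0.6] w 73.7 j [-0.71  0.19  0.83  1.81 -0.15  1.2  -0.66]
shift [-0.001   0.0741 -0.0502] turn 0.1395 alt -3.002 3.281 rows 2.1 1.1
```

{"method": "move_arm", "body": {"steps": "-0.001 0.035 -0.025 0.1 50; -0.001 0.072 -0.048 0.135 50; -0.001 0.072 -0.048 0.135 50; -0.001 0.072 -0.048 0.135 50; -0.001 0.072 -0.048 0.135 50"}}

```text
clock: 38.78
position: [0.514, 0.0453, 0.2988]
ee_rot: [0.733, 1.443, -0.732]
force: [-0.1, -0.6, 0.2]
width: 0.807
```

```bash
python3 -c "
from h import *
save('wrist','w24');save('side','s24')
i=ld('w24')['img'][0:225,200:500]; cv2.imwrite('pics/w24c.png',cv2.resize(i,(800,600),interpolation=2))"; python3 go.py 0.601 0.112 0.16 -54.5
```

```text
t 38.88 pos [0.5139 0.0439 0.2987] az -54.0 tilt [-1.     0.001  0.   ] F [-0.7 -0.4  0.2] w 73.9 j [-0.83  0.23  0.81  1.77 -0.18  1.21 -0.92]
shift [ 0.1388  0.1104 -0.0039] turn 0.0085 alt -3.133 3.15 rows 4.3 0.1
```

View pics/w24c.png

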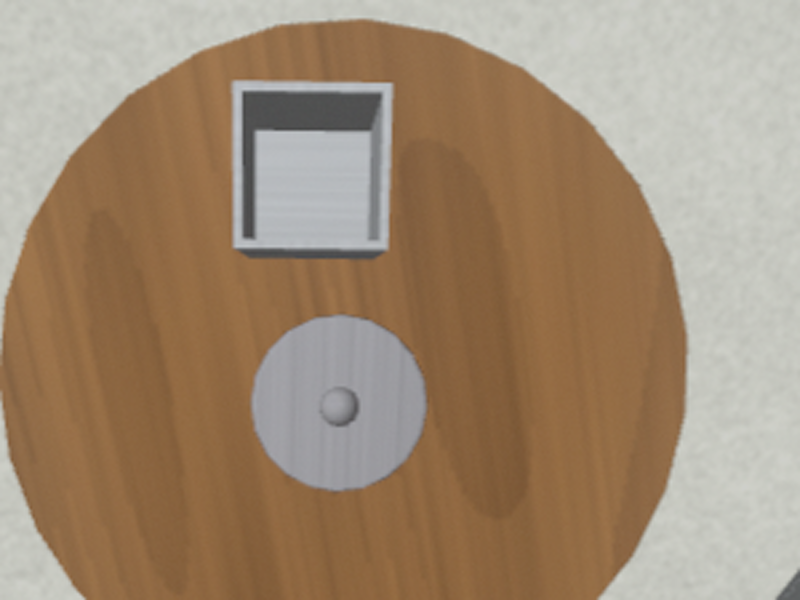

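View pics/s24.png

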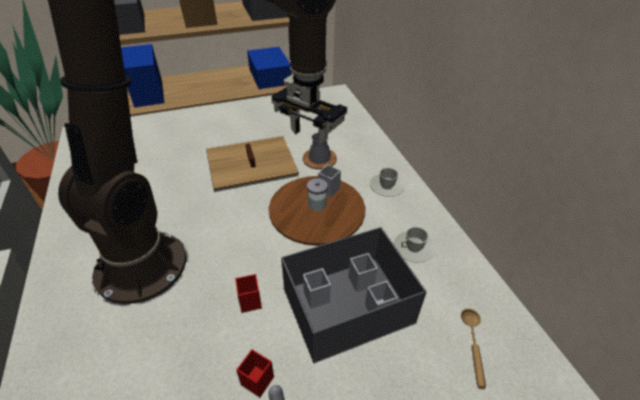

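```bash
python3 -c "
from h import *
tin('w24',[(233,81),(393,84),(388,249),(233,249)],200,0,2.6667)"; python3 go.py 0.6015 0.1125 0.16 -54.8
```

```text
w24 [0.6006 0.1114] sides [np.float64(54.1), np.float64(53.4), np.float64(54.5), np.float64(54.4)] yaw [35.2 35.4 36.2 35. ]
t 38.88 pos [0.5139 0.0439 0.2987] az -54.0 tilt [-1.     0.001  0.   ] F [-0.7 -0.4  0.2] w 73.9 j [-0.83  0.23  0.81  1.77 -0.18  1.21 -0.92]
shift [ 0.1388  0.1111 -0.0041] turn 0.0138 alt -3.128 3.155 rows 4.3 0.1
```

{"method": "move_arm", "body": {"steps": "0.01 0.04 -0.001 0.01 50; 0.03 0.08 -0.003 0.014 50; 0.06 0.11 -0.004 0.014 50; 0.09 0.11 -0.004 0.014 50; 0.12 0.11 -0.004 0.014 50; 0.138 0.11 -0.004 0.014 50; 0.138 0.11 -0.004 0.014 50; 0.138 0.11 -0.004 0.014 50"}}

```text
clock: 39.55
position: [0.6004, 0.112, 0.1602]
ee_rot: [0.745, 1.439, -0.747]
force: [0.6, 0.2, -0.2]
width: 0.805
```

```bash
python3 go.py 0.6008 0.1115 0.08 -54.8; python3 -c "
from h import *
save('wrist','w25')"
```

```text
t 39.55 pos [0.6004 0.112  0.1602] az -54.8 tilt [-1.    -0.001  0.   ] F [ 0.6  0.2 -0.2] w 74.0 j [-0.74  0.54  0.7   1.73 -0.4   1.02 -0.85]
shift [0.0802 0.0001 0.0007] turn -0.0004 alt -3.142 3.141 rows 1.9 0.0
```

View pics/w25.png

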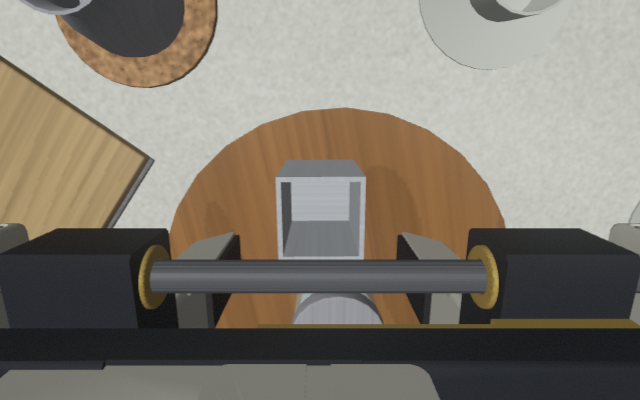

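{"method": "move_arm", "body": {"steps": "0.03 0 0.001 0 50; 0.06 0 0.001 0 50; 0.077 0 0.001 0 50; 0.08 0 0.001 0 50; 0.08 0 0.001 0 80; 0.08 0 0.001 0 110; 0.08 0 0.001 0 180; 0.08 0 0.001 0 180; 0.08 0 0.001 0 180; 0.08 0 0.001 0 180"}}

```text
clock: 40.43
position: [0.6026, 0.1129, 0.0819]
ee_rot: [0.746, 1.437, -0.743]
force: [-0.2, -1.4, 8.0]
width: 0.586
```

{"method": "move_arm", "body": {"steps": "0 0 0 0 180; -0.01 0 0 0 180; -0.03 0 0 0 180; -0.06 0 0 0 180; -0.1 0 0 0 180; -0.13 0 0 0 180; -0.155 0 0 0 180; -0.155 0 0 0 180"}}

```text
clock: 41.1
position: [0.6038, 0.1125, 0.2415]
ee_rot: [0.749, 1.433, -0.739]
force: [1.9, -0.9, -0.1]
width: 0.591
```

```bash
python3 go.py 0.442 -0.356 0.23 2.9; python3 -c "
from h import *
save('scene','c26')
i=ld('c26')['img'][130:280,190:390]; cv2.imwrite('pics/c26c.png',cv2.resize(i,(800,600),interpolation=2))"
```

```text
t 41.1 pos [0.6038 0.1125 0.2415] az -54.7 tilt [-1.     0.008  0.003] F [ 1.9 -0.9 -0.1] w 54.4 j [-0.77  0.47  0.75  1.63 -0.34  1.17 -0.9 ]
shift [ 0.009  -0.4028  0.2891] turn -1.0059 alt -4.147 2.136 rows 11.9 8.0
```

View pics/c26c.png

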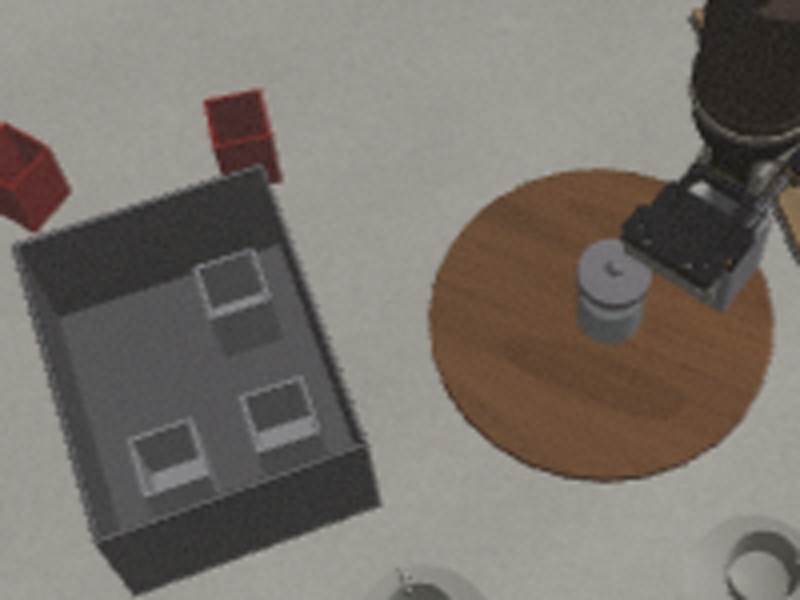

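{"method": "move_arm", "body": {"steps": "0 -0.02 0.015 -0.1 180; 0 -0.05 0.036 -0.2 180; 0 -0.08 0.057 -0.3 180; 0 -0.11 0.079 -0.4 180; 0 -0.14 0.1 -0.5 180; 0 -0.17 0.122 -0.6 180; 0 -0.2 0.144 -0.7 180; 0 -0.23 0.165 -0.8 180; 0 -0.26 0.187 -0.9 180; 0 -0.29 0.208 -1.006 180"}}

```text
clock: 41.98
position: [0.4832, -0.2257, 0.2344]
ee_rot: [-0.044, 1.571, 0.045]
force: [1.0, -0.4, 0.3]
width: 0.588
```

```bash
python3 go.py 0.442 -0.356 0.23 2.9
```

```text
t 41.98 pos [ 0.4832 -0.2257  0.2344] az 3.2 tilt [-1.     0.001 -0.001] F [ 1.  -0.4  0.3] w 54.1 j [-0.13  0.3   0.61  1.82 -0.19  1.08  0.61]
shift [ 0.0044 -0.1278 -0.0485] turn 0.0057 alt -3.136 3.147 rows 3.3 0.0
```

{"method": "move_arm", "body": {"steps": "0 -0.03 -0.011 0.005 180; 0 -0.06 -0.022 0.005 180; 0 -0.09 -0.034 0.005 180; 0 -0.115 -0.043 0.005 180; 0 -0.127 -0.048 0.005 180; 0 -0.127 -0.048 0.005 180; 0 -0.127 -0.048 0.005 180"}}

```text
clock: 42.57
position: [0.4424, -0.3538, 0.2343]
ee_rot: [-0.034, 1.572, 0.036]
force: [-0.3, -0.3, -0.1]
width: 0.588
```

```bash
python3 go.py 0.442 -0.356 0.095 2.9
```

```text
t 42.57 pos [ 0.4424 -0.3538  0.2343] az 2.5 tilt [-1.     0.001 -0.001] F [-0.3 -0.3 -0.1] w 54.1 j [ 0.11  0.37  0.64  1.74 -0.24  1.11  0.88]
shift [ 0.1393 -0.0023 -0.0003] turn -0.0062 alt -3.148 3.135 rows 3.3 0.0
```

{"method": "move_arm", "body": {"steps": "0.02 -0.001 0 0 180; 0.05 -0.001 0 0 180; 0.09 -0.001 0 0 180; 0.12 -0.001 0 0 180; 0.138 -0.001 0 0 180; 0.138 -0.001 0 0 180; 0.138 -0.001 0 0 60; 0.138 -0.001 0 0 60; 0.138 -0.001 0 0 60; 0.138 -0.001 0 0 60"}}

```text
clock: 43.4
position: [0.4443, -0.3551, 0.0985]
ee_rot: [-0.038, 1.568, 0.036]
force: [-0.5, 0.2, 0.7]
width: 0.758
```

{"method": "move_arm", "body": {"steps": "-0.03 0 0 0 60; -0.07 0 0 0 60; -0.11 0 0 0 60; -0.15 0 0 0 60; -0.19 0 0 0 0; -0.23 0 0 0 0; -0.25 0 0 0 0; -0.25 0 0 0 0; -0.25 0 0 0 0"}}

```text
clock: 44.15
position: [0.4436, -0.3552, 0.3491]
ee_rot: [-0.038, 1.567, 0.035]
force: [-0.6, -0.4, -0.3]
width: 0.992
```

```bash
python3 go.py 0.39 0.25 0.30 -1.4; python3 -c "
from h import *
save('scene','c27');save('side','s27');save('wrist','w27')"
```

```text
t 44.15 pos [ 0.4436 -0.3552  0.3491] az 2.7 tilt [-1.    -0.002  0.004] F [-0.6 -0.4 -0.3] w 91.3 j [ 0.08  0.29  0.68  1.56 -0.19  1.35  0.82]
shift [ 0.0479  0.6072 -0.0257] turn 0.0707 alt -3.071 3.212 rows 14.6 0.6
```

View pics/c27.png

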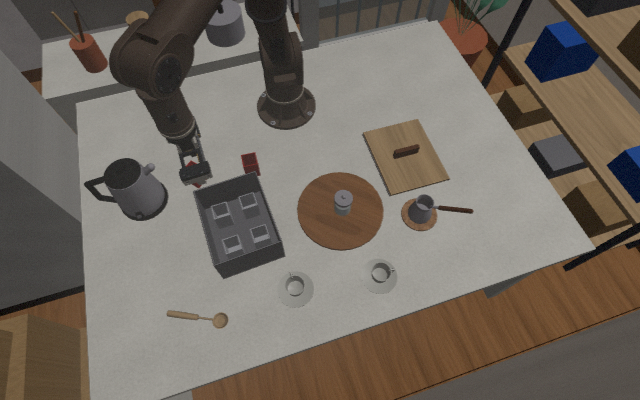

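View pics/s27.png

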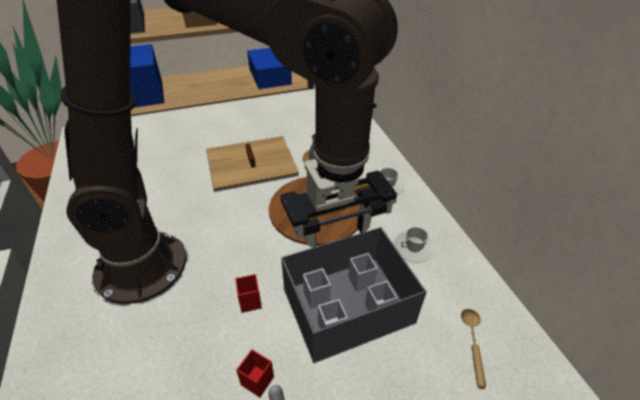

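View pics/w27.png

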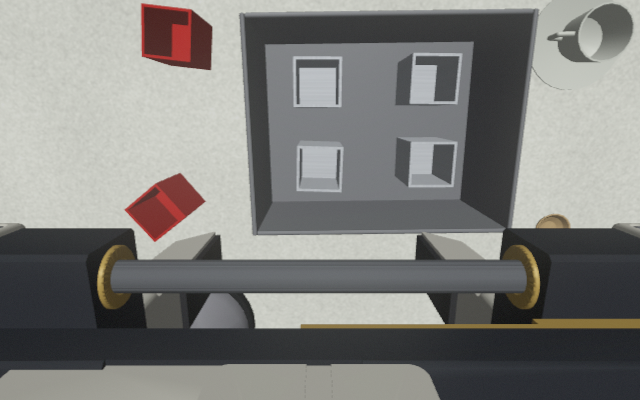

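```bash
python3 -c "
from h import *
d=ld('w27');q=np.array([px(d,u,v,.14)[:2] for u,v in((241,14),(537,10.5),(509,233),(254.5,235))]);print(q.round(4),q.mean(0))
for i,j in((0,1),(3,2)): print(np.degrees(np.arctan2(*(q[j]-q[i])[::-1])),np.hypot(*(q[j]-q[i])))
for i,j in((3,0),(2,1)): print(np.degrees(np.arctan2(*(q[j]-q[i])[::-1]))-90,np.hypot(*(q[j]-q[i])))
i=ld('w27')['img'][0:250,220:560]; cv2.imwrite('pics/w27c.png',cv2.resize(i,(800,588),interpolation=2))"
```

```text
[[ 0.363  -0.203 ]
 [ 0.6379 -0.1873]
 [ 0.6501 -0.4049]
 [ 0.3763 -0.4199]] [ 0.50684549 -0.30380728]
3.266387677967028 0.2753716491137255
3.135715248495539 0.27426310578734786
3.5044586756186504 0.21730389943400832
3.2121397754893763 0.21792762272217386
```

View pics/w27c.png

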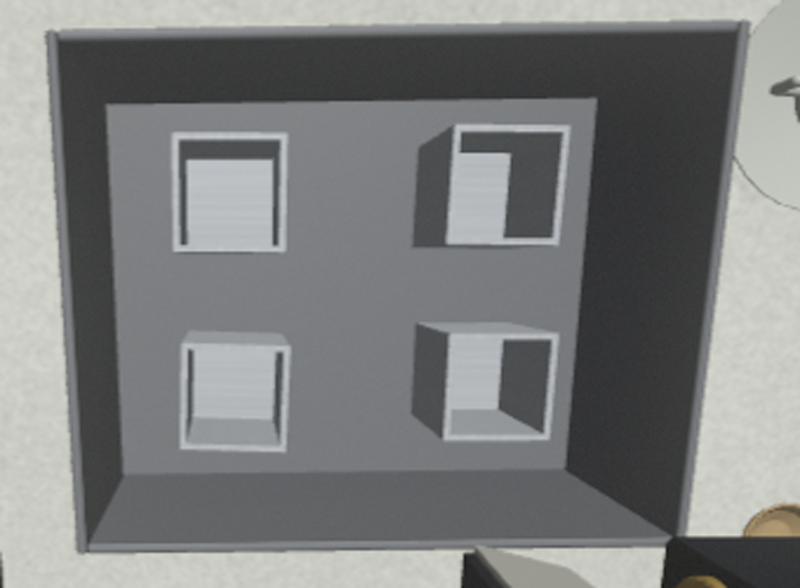

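```bash
python3 go.py 0.39 0.3 0.30 -1.2
```

```text
t 44.3 pos [ 0.4429 -0.3542  0.3462] az 2.7 tilt [-1.     0.001 -0.001] F [-0.2 -0.1 -0.5] w 92.2 j [ 0.08  0.29  0.68  1.56 -0.19  1.35  0.83]
shift [ 0.0469  0.6559 -0.0224] turn 0.0674 alt -3.074 3.209 rows 15.8 0.5
```

{"method": "move_arm", "body": {"steps": "0.047 0.656 -0.022 0.067 0; 0.047 0.656 -0.022 0.067 0; 0.047 0.656 -0.022 0.067 0; 0.047 0.656 -0.022 0.067 0; 0.047 0.656 -0.022 0.067 0; 0.047 0.656 -0.022 0.067 0; 0.047 0.656 -0.022 0.067 0; 0.047 0.656 -0.022 0.067 0; 0.047 0.656 -0.022 0.067 0; 0.047 0.656 -0.022 0.067 0"}}

```text
clock: 45.13
position: [0.4088, 0.0613, 0.3163]
ee_rot: [0.016, 1.572, -0.016]
force: [0.9, -0.0, 1.2]
width: 0.997
```

{"method": "move_arm", "body": {"steps": "0.04 0.3 -0.006 0 0; 0.04 0.3 -0.006 0 0; 0.04 0.3 -0.006 0 0; 0.04 0.3 -0.006 0 0; 0.04 0.3 -0.006 0 0; 0.04 0.3 -0.006 0 0; 0.04 0.3 -0.006 0 0; 0.04 0.3 -0.006 0 0"}}

```text
clock: 45.8
position: [0.4075, 0.3658, 0.2745]
ee_rot: [0.011, 1.574, -0.011]
force: [-0.8, -0.1, 0.2]
width: 1.0
```

```bash
python3 go.py 0.3902 0.3705 0.0285 -1.2; python3 -c "
from h import *
save('wrist','w28')"
```

```text
t 45.8 pos [0.4075 0.3658 0.2745] az -0.8 tilt [-1.    -0.    -0.003] F [-0.8 -0.1  0.2] w 92.0 j [-0.9   0.27  0.09  1.7  -0.03  1.18 -0.81]
shift [ 0.2461  0.0045 -0.0165] turn 0.007 alt -3.135 3.149 rows 5.9 0.1
```

View pics/w28.png

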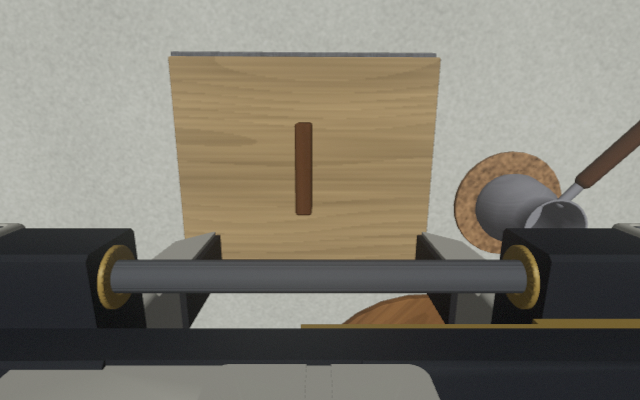

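```bash
python3 -c "
from h import *
d=ld('w28');q=np.array([px(d,u,v,.056)[:2] for u,v in((295,123),(312,123),(312,214.5),(295,214.5))]);print(q.round(4),q.mean(0))
q=np.array([px(d,u,v,.016)[:2] for u,v in((169,57.5),(440,58.5),(428,232),(183,232))]);print(q.round(4))"; python3 go.py 0.3902 0.3705 0.0285 -1.2
```

```text
[[0.3826 0.4212]
 [0.4001 0.421 ]
 [0.3983 0.3228]
 [0.3796 0.3231]] [0.39015789 0.37201548]
[[0.2439 0.4921]
 [0.5404 0.4868]
 [0.5394 0.2871]
 [0.238  0.291 ]]
t 45.85 pos [0.4077 0.3651 0.2745] az -0.8 tilt [-1.    -0.001 -0.003] F [0.3 2.1 0.4] w 91.8 j [-0.89  0.27  0.09  1.7  -0.03  1.18 -0.81]
shift [ 0.246   0.0054 -0.0167] turn 0.0073 alt -3.134 3.149 rows 5.9 0.1
```

{"method": "move_arm", "body": {"steps": "0.03 0.004 -0.01 0.007 0; 0.06 0.005 -0.017 0.007 0; 0.1 0.005 -0.017 0.007 0; 0.14 0.005 -0.017 0.007 0; 0.18 0.005 -0.017 0.007 0; 0.21 0.005 -0.017 0.007 0; 0.23 0.005 -0.017 0.007 0; 0.24 0.005 -0.017 0.007 0; 0.245 0.005 -0.017 0.007 0; 0.245 0.005 -0.017 0.007 0"}}

```text
clock: 46.68
position: [0.3933, 0.3642, 0.0316]
ee_rot: [0.021, 1.572, -0.023]
force: [0.1, 0.5, 0.9]
width: 1.003
```

```bash
python3 go.py 0.3902 0.3712 0.028 -1.2
```

```text
t 46.68 pos [0.3933 0.3642 0.0316] az -1.6 tilt [-1.    -0.001 -0.001] F [0.1 0.5 0.9] w 92.2 j [-0.89  0.54  0.05  1.99 -0.05  0.62 -0.83]
shift [ 0.0036  0.0069 -0.0033] turn -0.0071 alt -3.149 3.134 rows 0.2 0.1
```

{"method": "move_arm", "body": {"steps": "0.003 0.006 -0.003 -0.006 0; 0.003 0.006 -0.003 -0.006 0; 0.003 0.006 -0.003 -0.006 0; 0.003 0.006 -0.003 -0.006 0"}}

```text
clock: 47.02
position: [0.3909, 0.3717, 0.0301]
ee_rot: [0.018, 1.57, -0.016]
force: [-0.1, 0.7, 0.5]
width: 0.998
```

```bash
python3 go.py 0.3902 0.3712 0.028 -1.2
```

```text
t 47.02 pos [0.3909 0.3717 0.0301] az -1.2 tilt [-1.     0.001  0.001] F [-0.1  0.7  0.5] w 91.8 j [-0.9   0.54  0.05  1.98 -0.05  0.61 -0.84]
shift [ 0.0021 -0.0005 -0.0007] turn -0.0003 alt -3.142 3.141 rows 0.1 0.0
```

{"method": "move_arm", "body": {"steps": "0.002 0 -0.0005 0 100; 0.002 0 -0.0005 0 180; 0.002 0 -0.0005 0 255; 0.002 0 -0.0005 0 255; 0.002 0 -0.0005 0 255; 0.002 0 -0.0005 0 255; 0.002 0 -0.0005 0 255; 0.002 0 -0.0005 0 255; 0.002 0 -0.0005 0 255; 0.002 0 -0.0005 0 255", "squeeze": 50}}

```text
clock: 47.85
position: [0.3901, 0.3711, 0.0272]
ee_rot: [0.017, 1.571, -0.017]
force: [0.8, 0.1, -0.2]
width: 0.324
```

{"method": "move_arm", "body": {"steps": "0 0 0 0 255; 0 0 0 0 255; 0 0 0 0 255; 0 0 0 0 255"}}

```text
clock: 48.18
position: [0.3902, 0.3711, 0.0272]
ee_rot: [0.017, 1.57, -0.017]
force: [0.5, -1.1, -0.7]
width: 0.189
```

```bash
python3 go.py 0.3902 0.3712 0.028 -1.2
```

```text
t 48.18 pos [0.3902 0.3711 0.0272] az -1.2 tilt [-1.  0.  0.] F [ 0.5 -1.1 -0.7] w 17.4 j [-0.9   0.55  0.05  1.99 -0.05  0.61 -0.84]
shift [-0.0008  0.0001 -0.    ] turn -0.0007 alt -3.142 3.141 rows 0.0 0.0
```

{"method": "move_arm", "body": {"steps": "-0.005 0 0 0 255; -0.02 0 0 0 255; -0.045 0 0 0 255; -0.075 0 0 0 255; -0.11 0 0 0 255; -0.15 0 0 0 255; -0.19 0 0 0 255; -0.23 0 0 0 255; -0.255 0 0 0 255; -0.265 0 0 0 255"}}

```text
clock: 49.02
position: [0.3908, 0.3718, 0.2963]
ee_rot: [0.02, 1.567, -0.014]
force: [1.0, 0.5, -5.6]
width: 0.19
```

```bash
python3 go.py 0.5065 -0.304 0.29 3.1; python3 -c "
from h import *
save('side','s29');save('wrist','w29')"
```

```text
t 49.02 pos [0.3908 0.3718 0.2963] az -1.3 tilt [-1.     0.004  0.003] F [ 1.   0.5 -5.6] w 17.5 j [-0.93  0.24  0.09  1.69 -0.02  1.21 -0.86]
shift [ 0.0039 -0.6731  0.1304] turn -0.0759 alt -3.218 3.066 rows 16.4 0.6
```

View pics/w29.png

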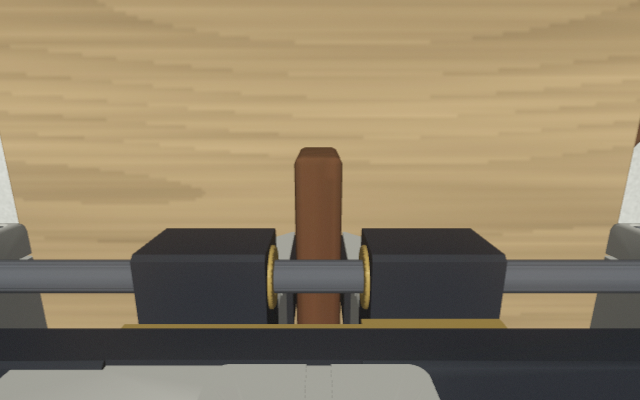

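View pics/s29.png

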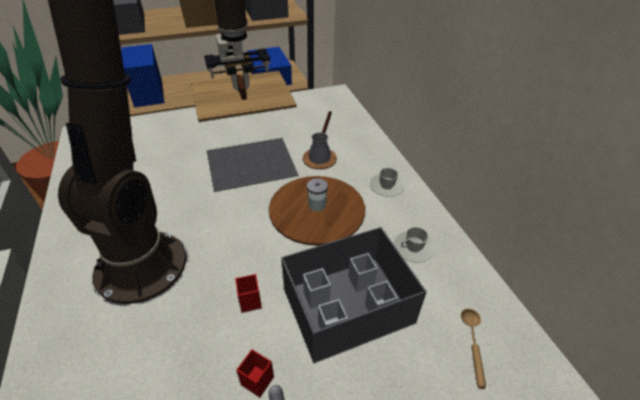

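{"method": "move_arm", "body": {"steps": "0 -0.01 0.002 -0.005 255; 0 -0.03 0.006 -0.01 255; 0 -0.055 0.011 -0.02 255; 0 -0.085 0.016 -0.03 255; 0 -0.115 0.022 -0.04 255; 0 -0.145 0.028 -0.05 255; 0 -0.175 0.034 -0.06 255; 0 -0.205 0.04 -0.07 255; 0 -0.235 0.046 -0.076 255; 0 -0.265 0.051 -0.076 255"}}

```text
clock: 49.95
position: [0.4337, 0.1022, 0.2895]
ee_rot: [-0.044, 1.575, 0.041]
force: [1.0, -0.1, -5.8]
width: 0.193
```

```bash
python3 go.py 0.507 -0.3045 0.29 3.1
```

```text
t 49.95 pos [0.4337 0.1022 0.2895] az 3.1 tilt [-1.    -0.002 -0.005] F [ 1.  -0.1 -5.8] w 17.8 j [-0.59  0.08  0.26  1.9  -0.02  1.17 -0.27]
shift [ 1.000e-04 -4.101e-01  5.100e-02] turn 0.0004 alt -3.141 3.142 rows 9.9 0.0
```

{"method": "move_arm", "body": {"steps": "0 -0.03 0.004 0 255; 0 -0.06 0.008 0 255; 0 -0.09 0.011 0 255; 0 -0.12 0.015 0 255; 0 -0.15 0.019 0 255; 0 -0.18 0.022 0 255; 0 -0.21 0.026 0 255; 0 -0.24 0.03 0 255; 0 -0.27 0.034 0 255; 0 -0.3 0.037 0 255"}}

```text
clock: 50.78
position: [0.4866, -0.194, 0.2894]
ee_rot: [-0.042, 1.575, 0.043]
force: [1.5, 0.6, -5.8]
width: 0.193
```

```bash
python3 go.py 0.507 -0.3045 0.25 3.1
```

```text
t 50.78 pos [ 0.4866 -0.194   0.2894] az 3.1 tilt [-1.     0.001 -0.005] F [ 1.5  0.6 -5.8] w 17.8 j [-0.14  0.23  0.53  1.75 -0.12  1.2   0.47]
shift [ 0.0392 -0.1115  0.0146] turn 0.0001 alt -3.141 3.142 rows 2.9 0.0
```

{"method": "move_arm", "body": {"steps": "0 -0.028 0.004 0 255; 0 -0.056 0.008 0 255; 0 -0.08 0.011 0 255; 0 -0.097 0.013 0 255; 0.005 -0.108 0.014 0 255; 0.015 -0.111 0.0145 0 255; 0.03 -0.111 0.0145 0 255; 0.039 -0.111 0.0145 0 255; 0.039 -0.111 0.0145 0 255; 0.039 -0.111 0.0145 0 255"}}

```text
clock: 51.62
position: [0.5086, -0.3011, 0.252]
ee_rot: [-0.042, 1.572, 0.045]
force: [-0.7, -0.3, -5.7]
width: 0.191
```

```bash
python3 go.py 0.507 -0.3045 0.17 3.1
```

```text
t 51.62 pos [ 0.5086 -0.3011  0.252 ] az 3.2 tilt [-1.     0.002 -0.002] F [-0.7 -0.3 -5.7] w 17.6 j [ 0.05  0.39  0.55  1.65 -0.22  1.17  0.71]
shift [ 0.082  -0.0034 -0.0016] turn 0.0014 alt -3.14 3.143 rows 2.0 0.0
```

{"method": "move_arm", "body": {"steps": "0.01 -0.002 -0.001 0 255; 0.03 -0.002 -0.001 0 255; 0.05 -0.002 -0.001 0 255; 0.065 -0.002 -0.001 0 255; 0.077 -0.002 -0.001 0 255; 0.08 -0.002 -0.001 0 255; 0.08 -0.002 -0.001 0 255; 0.08 -0.002 -0.001 0 255"}}

```text
clock: 52.28
position: [0.5086, -0.3049, 0.1739]
ee_rot: [-0.043, 1.569, 0.042]
force: [-1.3, -0.9, -5.5]
width: 0.196
```

```bash
python3 go.py 0.507 -0.3045 0.163 3.1; python3 -c "
from h import *
save('side','s30');save('scene','c30')
i=ld('s30')['img'][210:370,250:450]; cv2.imwrite('pics/s30c.png',cv2.resize(i,(750,600),interpolation=2))
i=ld('c30')['img'][140:290,160:320]; cv2.imwrite('pics/c30c.png',cv2.resize(i,(640,600),interpolation=2))"
```

```text
t 52.28 pos [ 0.5086 -0.3049  0.1739] az 3.1 tilt [-1.    -0.001  0.001] F [-1.3 -0.9 -5.5] w 18.0 j [ 0.09  0.46  0.52  1.75 -0.27  1.    0.76]
shift [ 0.0109  0.0005 -0.0016] turn 0.0003 alt -3.141 3.142 rows 0.3 0.0
```

View pics/s30c.png

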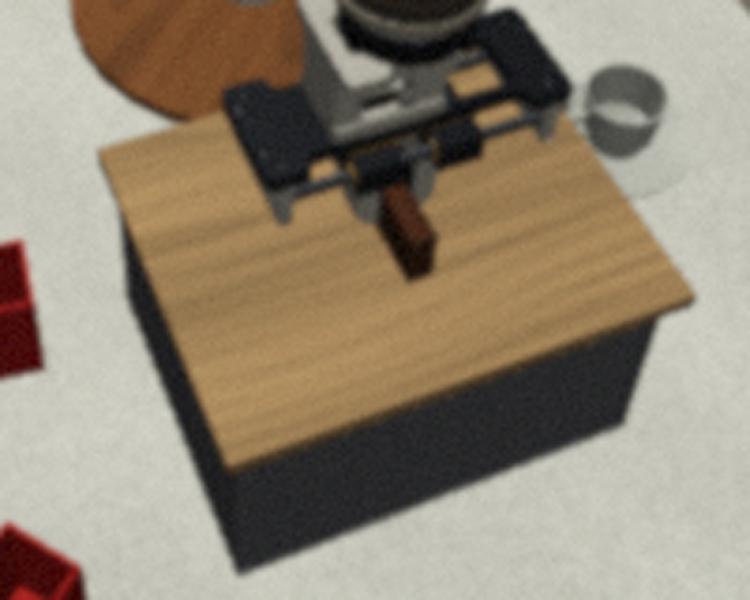

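View pics/c30c.png

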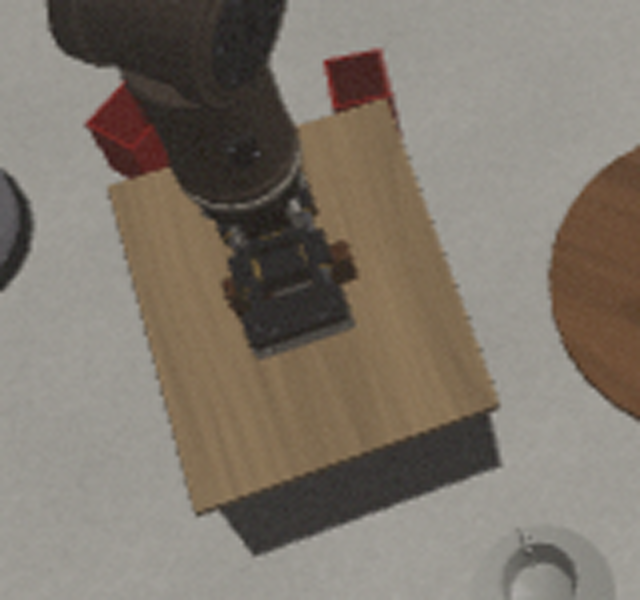

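{"method": "move_arm", "body": {"steps": "0.004 0 -0.0015 0 255; 0.007 0 -0.0015 0 255; 0.009 0 -0.0015 0 255; 0.01 0 -0.0015 0 255; 0.01 0 -0.0015 0 255"}}

```text
clock: 52.8
position: [0.5067, -0.3047, 0.1632]
ee_rot: [-0.042, 1.57, 0.043]
force: [-0.2, 0.4, -5.1]
width: 0.189
```

{"method": "move_arm", "body": {"steps": "0.001 0 0 0 255; 0.001 0 0 0 255; 0.001 0 0 0 255"}}

```text
clock: 53.05
position: [0.5067, -0.3047, 0.1632]
ee_rot: [-0.042, 1.57, 0.043]
force: [-4.7, 3.1, 6.9]
width: 0.196
```

Contact. Release and rise.

{"method": "move_arm", "body": {"steps": "-0.001 0 0 0 255; -0.001 0 0 0 180; -0.001 0 0 0 100; -0.001 0 0 0 0; -0.001 0 0 0 0; -0.001 0 0 0 0; -0.001 0 0 0 0; -0.001 0 0 0 0; -0.02 0 0 0 0; -0.05 0 0 0 0"}}

```text
clock: 53.88
position: [0.5052, -0.3035, 0.2101]
ee_rot: [-0.041, 1.575, 0.045]
force: [1.4, 0.6, 0.5]
width: 0.797
```

{"method": "move_arm", "body": {"steps": "-0.04 0 0 0 0; -0.08 0 0 0 0; -0.12 0 0 0 0; -0.16 0 0 0 0; -0.16 -0.04 0 0 0; -0.16 -0.08 0 0 0; -0.16 -0.1 0 0 0; -0.16 -0.1 0 0 0; -0.16 -0.1 0 0 0"}}

```text
clock: 54.63
position: [0.5115, -0.4058, 0.3716]
ee_rot: [-0.041, 1.571, 0.041]
force: [-0.5, 0.3, 0.1]
width: 1.002
```

```bash
python3 go.py 0.507 -0.3045 0.163 3.1; python3 - <<'E'
from meas import *
for n in('side','scene','wrist'): save(n,n+'31')
for n in('scene31','side31'):
    d=ld(n);P=cloud(d).reshape(-1,3);P=P[np.isfinite(P[:,0])]
    q=box(P,0.3,0.7,-0.48,-0.13,0.147,0.157);print('lid',rect(q[:,:2]),len(q),q[:,2].mean())
i=ld('side31')['img'][210:370,250:450]; cv2.imwrite('pics/s31c.png',cv2.resize(i,(750,600),interpolation=2))
E
```

```text
t 54.63 pos [ 0.5115 -0.4058  0.3716] az 3.0 tilt [-1.    -0.    -0.001] F [-0.5  0.3  0.1] w 92.2 j [ 0.22  0.45  0.6   1.29 -0.25  1.48  0.85]
shift [0.2086 0.1014 0.001 ] turn -0.0023 alt -3.144 3.139 rows 5.6 0.0
lid ((506.48687744140625, -305.7090148925781), (302.7568664550781, 240.1849822998047), 3.1606087684631348) 5744 0.15272834417865305
lid ((505.23529052734375, -305.5505676269531), (301.15228271484375, 241.54379272460938), 2.960866689682007) 9851 0.15050153587637569
```

View pics/s31c.png

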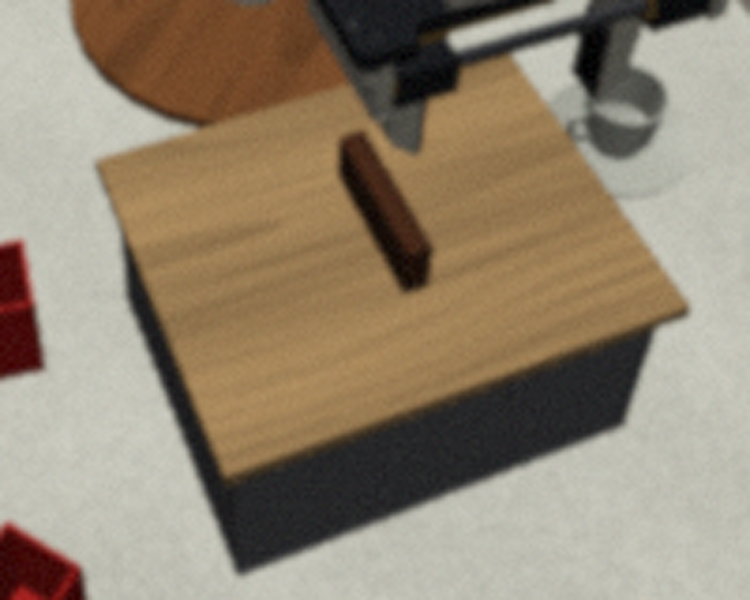

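View pics/scene31.png

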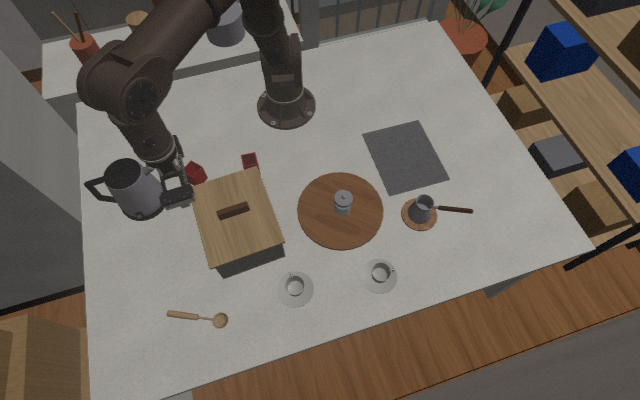

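View pics/wrist31.png

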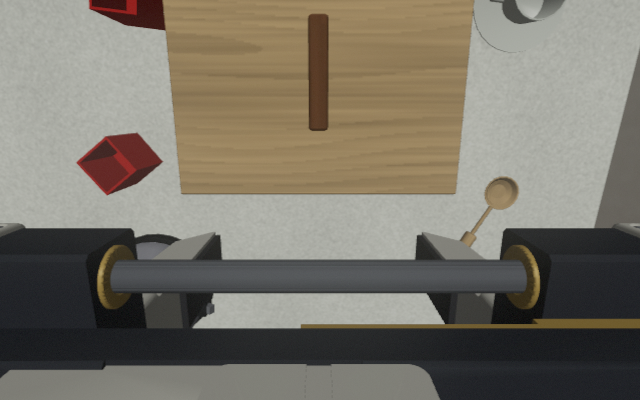

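{"method": "move_arm", "body": {"steps": "-0.03 0.02 0 0 0; -0.05 0.05 0 0 0; -0.05 0.05 0 0 0; -0.05 0.05 0 0 0; -0.05 0.05 0 0 0"}}

```text
clock: 55.2
position: [0.5096, -0.3537, 0.4222]
ee_rot: [-0.044, 1.57, 0.044]
force: [0.1, -0.3, -0.4]
width: 1.0
```

```bash
python3 go.py 0.507 -0.3045 0.163 3.1; python3 -c "
from h import *
print(arm.sign_off())"
```

```text
t 55.2 pos [ 0.5096 -0.3537  0.4222] az 3.2 tilt [-1.  0.  0.] F [ 0.1 -0.3 -0.4] w 92.0 j [ 0.13  0.37  0.61  1.27 -0.21  1.56  0.76]
shift [2.592e-01 4.920e-02 1.000e-04] turn 0.002 alt -3.14 3.144 rows 6.3 0.0
the job is handed in; nothing more can be done
None
```

The job is done and handed in at 55 s of the 210 s allowed. I followed the order asked: the cezve went upright onto the trivet, the lid onto the mat, four tins into the box, and the lid back on the box.

**Cezve:** It stands upright on the trivet, and its rim centre measured within about 1 mm of the trivet's centre.

**Tins:** Only four bare-metal tins were present, and all four are standing upright in the box. The disc turned by about a third of a right angle when I took the first tin. One of the others also looked shifted a few centimetres, so I measured each remaining tin again before gripping it.

**Lid:** It was within about 2 mm of the middle of the mat. It is now back on the box, level, about 2 mm off-centre, with less than half a degree of turn between it and the box. The lid overhangs the box by 10 mm all round, so the box is covered.

**Everything else:** The sugar jar is still on the turntable. The cups, saucers and red look-alikes appear undisturbed in the last pictures. At hand-in the arm was clear of everything and the wrist force read about zero.

**Disagreements:** Each time the gripper closed on a tin, the wrist showed 8–10 N upward that I could not explain, and it vanished on lifting. The two fixed cameras differ by about 2 mm in height. No check failed.

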